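# Clear the rod and slide the brass sleeve home under the rivet press

### The arm

A 7-joint arm with a two-finger parallel gripper is mounted at the origin on the work surface. World frame = base frame: x ahead of the robot, y to its left, z up, the work surface at z = 0. Lengths are in m, angles in rad, forces in N, time in s.
With the tool pointing down it reaches from about 0.4 to 0.85 m from the base axis. Payload 10.4 kg.
Tool frame: the origin (TCP) lies where the fingers leave the gripper's body, on its centre line; the fingertips stand 70 mm ahead of it and the grasp point (between the pads) lies r.grip_depth ahead of it (r.grip_depth is the distance from the TCP to the grasp point, in m); z points along the fingers, y is the direction in which the jaws open and shut (so a half turn about z gives the same grasp; the last joint's range is limited). The gripper opens to 87 mm and grips with 3 to 60 N. Pads are 19 mm wide; open, the fingers measure 117 mm over their backs; the gripper's body (75 mm by 190 mm) begins 51 mm behind the grasp point.
Start: joints at [1.242, 0.332, -0.065, 1.46, 0.022, 1.35, -0.088], TCP at [0.188, -0.596, 0.292] pointing down, gripper open.
Joint ranges: [-2.6, 2.6], [-0.5, 2.12], [-1.47, 1.34], [0.16, 2.42], [-1.27, 4.41], [0.06, 2.06], [-2.6, 2.6]. Speed limits (rad/s): [2.22, 2.22, 2.79, 2.79, 3.14, 3.14, 3.14].

### API

Orientations are given as a unit quaternion [x, y, z, w].
In Python, from bench import monitor, viewer, workorder, nets, r gives the robot as it stands.
- The arm moves only by the tool drive_tool, never from a script. Its argument "plan" is a list of rows, each an object of numbers: "rx", "ry", "rz": the turn, a rotation vector about the tool's x, y, z in units of 360 degrees (1.0 is 360 degrees); "x", "y", "z": the shift along the tool's x, y, z in units of 1000 mm (1.0 is 1000 mm); "fingers": the opening, from 0 (shut) to 1 (fully open). In form: [{"rx": .., "ry": .., "rz": .., "x": .., "y": .., "z": .., "fingers": ..}, ...]. A call has 1 to 12 rows; each row is the pose to reach, as a shift and turn from the pose commanded when the call began, along the tool's axes at that moment, turning the shorter way round; what a row does not reach only later rows make up. A row lasts 1/8 s, in which the tool goes at most 62.5 mm and 10.7 degrees, less where a joint would pass 70% of its speed; a pose out of reach is approached as far as the arm can. A call with a number of a shift or a turn outside -1 to 1 is refused whole. A call with a gripper value outside its range is refused whole. The fingers move at their own pace and stop on an object; "squeeze" is the grip in N (left out, the last holds). Time passes only in rows, so rows that repeat a pose let the fingers close. It gives the time, the measured TCP pose, the force and the opening at its end, in the units of the state.
- monitor.read_state(): the state, without advancing time (a new reading comes with each control period).
- viewer.camera(name): name is "scene" or "top" or "wrist"; returns a dict with "color" (384x512x3 uint8, red, green, blue), "depth" (384x512 float32, m along the optical axis (not along the pixel's ray), 0 where there is no reading), "camera_matrix" (3x3 intrinsics, pixels), "D" ([k1, k2, p1, p2, k3] as OpenCV has them; the pictures are not rectified), "xyz" and "rotation" of the camera in the world. Camera axes: x right, y down, z forward; pixel columns grow to the right and rows downward; lengths in m; the calibration is good to about 2 mm. A picture is of the moment at which its call begins.
- workorder.close_job(): hands the job in, once; it reports no verdict.
Trained networks look in the newest picture that a camera, given by its name, has taken for a name from the list of things; names that differ only in an ending like _2 or _b are one class to them, and where a whole thing is asked for, a point or a joint stands for the part that bears it (a point fixed in the world has none). Each returns a list of dicts, best first, with "confidence" (0 to 1); they miss things now and then, are a little off and sometimes report something else, mostly with a low value. They report only what shows in the picture. A call takes as long as a camera call.
- nets.find_in(label, camera): "centre" ([x, y, z] in m, in world coordinates, good to about 4 mm: the middle of the surface that is visible of it).
- nets.regions_of(label, camera): "region" (384x512 bool, what is visible of it).
The state is a dict: "time": time; "joint_positions": joint angles; "joint_vel": joint speeds; "joint_torque": joint torques, N m; "ee_pos": TCP position; "eef_rot": TCP orientation; "ft_force": force on the tool from outside, world axes, zero at the start; "torque": the same for the moment, N m; "width": finger opening in m.
Only numpy, scipy, OpenCV 4.12 (cv2) and the standard library are available. Lean on these libraries where they do the work, as an engineer would, in place of code of your own. Each camera call takes 0.05 s, during which the arm holds its last target.

### The job

The bent steel rod in the riveting jig needs its brass sleeve under the press for riveting. First lift the copper offcut off the rod and put it in the scrap bin; then slide the sleeve along the rod round both corners until it is fully home against the stop flange under the press head, and let go of it there. Leave the bowl, the hammer and the jar where they are.

Things in the scene. Friction and masses are not known exactly. Their poses are not given: they have to be found in the camera images.
- jig: Riveting jig, fixed. x: along the last stretch of rod to the stop; z up; origin at bench height under that stretch. In its frame, mm: dark steel plate, 12 thick, x -180..200, y -190..65, with a tongue x -180..-120 on to y -295; steel rod 12 diameter, axis level at height 120, through (-150,-275), (-150,-60), (-90,0), (165,0); at both ends it turns down into the plate, nothing else carries it.
- start_flange (a point): Centre of the inner face of the start flange (44 mm diameter, 8 mm thick, on the rod) at jig (-150,-250,120) mm, axes as the jig's. The sleeve starts on the stretch that runs from here along the jig's +y to corner1 and cannot go back past this flange.
- corner1 (a point): First corner of the rod, jig (-150,-60,120) mm: where the axes of the first stretch and of the diagonal stretch meet. A 45 degree bend, rounded over about 20 mm to either side.
- corner2 (a point): Second corner of the rod, jig (-90,0,120) mm: where the axes of the diagonal stretch and of the last stretch meet. A 45 degree bend, rounded over about 20 mm to either side.
- stop (a point): Centre of that face of the stop flange (44 mm diameter, 8 mm thick) which the sleeve must meet, on the rod's axis at jig (100,0,120) mm; axes as the jig's, the sleeve comes from its -x side. With the sleeve home its centre lies 20 mm to the -x side of this point.
- head_edge (a point): Lower front edge of the grey press head, above the rod, jig (70,0,220) mm. The head covers jig x 70..160, y -170..35, height 220..270 mm. It overhangs the sleeve's final place, 100 mm above the rod's axis: there a gripper must lean back some 30 to 45 degrees from vertical, towards the jig's -x.
- ram (a point): Lower end of the press's ram, jig (130,0,170) mm: a steel pin of 26 mm diameter hanging from the head, clear of the rod. The head is carried only by a grey 60 x 60 mm column beside it, which stands on the plate centred at jig (130,-140) mm.
- sleeve: Loose plain brass tube threaded on the rod, 50 mm outside diameter, 32 mm bore, 40 mm long, about 0.35 kg. Origin at its centre, x along its bore. It starts on the first stretch, its x along the jig's y, hanging with its centre about 10 mm below the rod's axis. It can tilt about 20 degrees against the rod before it binds.
- offcut: Loose copper channel offcut astride the last stretch of the rod like an inverted U, blocking the sleeve's way: 60 mm long (its x, along the rod), 26 mm wide (its y), 44 mm tall, walls 4 mm, about 0.12 kg. Origin at the middle of the underside of its web, which rests on the rod; the web's top is 4 mm higher, the legs reach 40 mm down.
- bin: Dark steel open scrap bin, fixed, 160 mm (its x) by 140 mm (its y) outside, 80 mm tall, walls 4 mm. Origin at the middle of its underside on the bench.
- bowl: Loose copper bowl, 124 mm wide, 50 mm tall, upright; origin at the middle of its foot. Leave it alone.
- hammer: Loose hammer lying on the bench, 260 mm long along its x, handle to -x. Leave it alone.
- jar: Loose amber glass jar with a metal lid, 70 mm wide, 100 mm tall, upright; origin at the middle of its base. Leave it alone.

How it is judged:
By the outcome, as a careful person would: the job done as asked, in the order asked, and still so for the second after the job is handed in, with the robot touching nothing.
It also fails if it takes over 72 s, if anything falls off the work surface, if the arm or the gripper's body presses on something with over 40 N, if the wrist force passes 120 N, or if a joint passes its speed limit or range.

## Working session

There is one attempt and no reset: what is moved stays moved. The work goes in short steps, Python scripts to look and compute and a tool call to move; the robot and the scene stay as the last step left them, time stands still between calls to the robot, and variables do not carry over. Pictures are saved under pics/ and viewed, and the job is handed in when it is done.

Besides the shell and the picture viewer there is one more tool, called by a JSON object that holds its "op" and its "data". drive_tool: Moves the arm, as the interface text tells. Its arguments: {"type":"object","properties":{"plan":{"type":"array","items":{"type":"object","properties":{"rx":{"type":"number","minimum":-1,"maximum":1},"ry":{"type":"number","minimum":-1,"maximum":1},"rz":{"type":"number","minimum":-1,"maximum":1},"x":{"type":"number","minimum":-1,"maximum":1},"y":{"type":"number","minimum":-1,"maximum":1},"z":{"type":"number","minimum":-1,"maximum":1},"fingers":{"type":"number"}}}},"squeeze":{"type":"number"}},"required":["plan"]}

```bash
ls; mkdir -p pics; cat > h.py <<'E'
import numpy as np, cv2
from scipy.spatial.transform import Rotation as R
from bench import monitor, viewer, workorder, nets, r
def snap(name,fn):
    c=viewer.camera(name); cv2.imwrite('pics/'+fn,c['color'][:,:,::-1]); return c
def px2w(c,uv,depth=None):
    uv=np.array(uv,float).reshape(-1,1,2)
    n=cv2.undistortPoints(uv,c['camera_matrix'],np.array(c['D'])).reshape(-1,2)
    if depth is None:
        depth=np.array([c['depth'][int(round(v)),int(round(u))] for u,v in uv.reshape(-1,2)])
    p=np.c_[n*depth[:,None],depth]
    Rm=np.array(c['rotation']); 
    if Rm.shape!=(3,3): Rm=R.from_quat(Rm).as_matrix()
    return p@Rm.T+np.array(c['xyz'])
def w2px(c,P):
    Rm=np.array(c['rotation'])
    if Rm.shape!=(3,3): Rm=R.from_quat(Rm).as_matrix()
    q=(np.array(P).reshape(-1,3)-np.array(c['xyz']))@Rm
    return cv2.projectPoints(q.reshape(-1,1,3),np.zeros(3),np.zeros(3),c['camera_matrix'],np.array(c['D']))[0].reshape(-1,2)
E
python3 - <<'E'
from h import *
np.set_printoptions(precision=4,suppress=True)
s=monitor.read_state(); print(s); print(r.grip_depth)
for n in ['scene','top','wrist']:
    c=snap(n,n+'0.png'); print(n,c['xyz'],c['rotation'])
for n in ['scene','top']:
    for l in ['jig','start_flange','corner1','corner2','stop','head_edge','ram','sleeve','offcut','bin','bowl','hammer','jar']:
        try: print(n,l,[(np.round(d['centre'],4),round(d['confidence'],2)) for d in nets.find_in(l,n)[:2]])
        except Exception as e: print(l,e)
E
```

```text
pics
{'time': 0.0, 'joint_positions': array([ 1.2424,  0.3329, -0.0647,  1.4609,  0.0216,  1.3499, -0.0885]), 'joint_vel': array([ 0.0007, -0.0011,  0.0005,  0.001 ,  0.0001, -0.0012,  0.0015]), 'joint_torque': array([ -0.0006, -62.3247,   0.0245, -38.9907,  -0.0612,   0.0398,
         0.0001]), 'ee_pos': array([ 0.1881, -0.5957,  0.2914]), 'eef_rot': array([ 0.9883,  0.1523, -0.0001, -0.0007]), 'ft_force': array([-0.215 , -0.0481,  0.1492]), 'torque': array([-0.0378, -0.0366, -0.0041]), 'width': 0.08695673854329242}
0.051
scene [ 1.0753 -0.5924  1.1455] [ 0.8805  0.3564 -0.1219 -0.288 ]
top [ 0.3496 -0.0766  1.2616] [ 0.7112 -0.6978  0.0548 -0.066 ]
wrist [ 0.2647 -0.5718  0.3839] [ 0.798  -0.5842 -0.0877  0.1194]
scene jig [(array([ 0.6547, -0.031 ,  0.0192]), 0.62)]
scene start_flange [(array([ 0.6544, -0.0318,  0.0102]), 0.57)]
scene corner1 [(array([ 0.6532, -0.0295,  0.0166]), 0.95), (array([ 0.4387, -0.5064,  0.023 ]), 0.51)]
scene corner2 [(array([ 0.6532, -0.0295,  0.0166]), 0.95), (array([ 0.4387, -0.5064,  0.023 ]), 0.51)]
scene stop [(array([ 0.6577, -0.0311,  0.0124]), 0
[... 622 characters left out ...]
7, 0.0077, 0.0128]), 0.56), (array([ 0.4193, -0.5071,  0.025 ]), 0.4)]
top corner1 [(array([0.6093, 0.004 , 0.0179]), 0.75)]
top corner2 [(array([0.6093, 0.004 , 0.0179]), 0.75)]
top stop [(array([ 0.6068, -0.0017,  0.0161]), 0.57)]
top head_edge [(array([0.6082, 0.0065, 0.0085]), 0.72), (array([ 0.4571, -0.1255,  0.1308]), 0.58)]
top ram [(array([0.6065, 0.0046, 0.0117]), 0.96)]
top sleeve [(array([ 0.4565, -0.1248,  0.1336]), 0.72)]
top offcut [(array([0.5311, 0.0607, 0.1292]), 0.6)]
top bin [(array([0.6179, 0.3317, 0.0049]), 0.98)]
top bowl [(array([0.383 , 0.3518, 0.0205]), 0.64)]
top hammer [(array([ 0.4209, -0.5048,  0.0216]), 0.98)]
top jar [(array([ 0.6199, -0.4085,  0.0962]), 0.78)]
```

View pics/scene0.png

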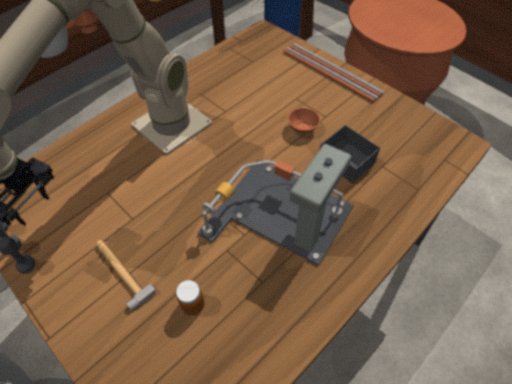

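View pics/top0.png

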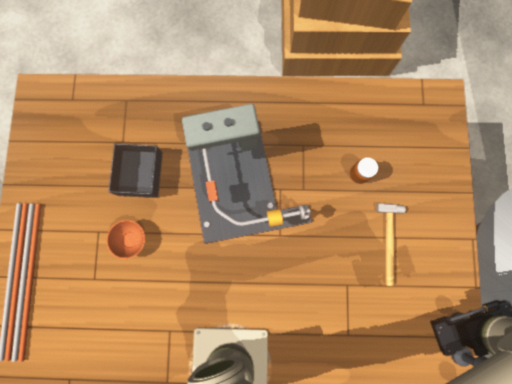

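View pics/wrist0.png

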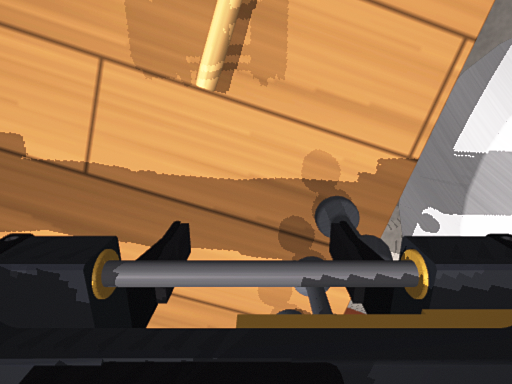

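The top view shows the jig at (185–310, 105–240), with the rod's last stretch running up the image under the grey head. The sleeve is at (275,217), the offcut at (211,190), and the bin at (136,170). I'll fit the jig pose next.

```bash
cat > fit.py <<'E'
from h import *
from scipy.optimize import least_squares
np.set_printoptions(precision=4,suppress=True)
def cloud(c):
    vv,uu=np.mgrid[0:384,0:512]; m=c['depth']>0
    P=px2w(c,np.c_[uu[m],vv[m]],c['depth'][m].astype(float)); return P,c['color'][m],np.c_[uu[m],vv[m]]
cs={n:viewer.camera(n) for n in ['scene','top']}
Q={n:cloud(c) for n,c in cs.items()}
def box(P,x0,x1,y0,y1,z0,z1): return (P[:,0]>x0)&(P[:,0]<x1)&(P[:,1]>y0)&(P[:,1]<y1)&(P[:,2]>z0)&(P[:,2]<z1)
# polyline
V=np.array([(-150,-275),(-150,-60),(-90,0),(165,0)])/1000.
def dpoly(q):
    d=[]
    for a,b in zip(V[:-1],V[1:]):
        t=np.clip(((q-a)@(b-a))/((b-a)@(b-a)),0,1); d.append(np.linalg.norm(q-a-t[:,None]*(b-a),axis=1))
    return np.min(d,0)
for n in ['scene','top']:
    P,C,U=Q[n]
    tab=box(P,0.3,0.9,-0.5,0.5,-0.02,0.006); print(n,'table z',np.median(P[tab,2]))
    pl=box(P,0.35,0.9,-0.3,0.2,0.008,0.018)&(C.max(1)<110); print('plate',pl.sum(),np.median(P[pl,2]))
    rod=box(P,0.35,0.9,-0.3,0.2,0.11,0.135); print('rod n',rod.sum())
    hd=box(P,0.4,0.95,-0.3,0.2,0.262,0.28); print('head',hd.sum(),np.median(P[hd,2]) if hd.any() else 0)
    if hd.any(): print(cv2.minAreaRect((P[hd,:2]*1000).astype(np.float32)))
    if pl.any(): print(cv2.minAreaRect((P[pl,:2]*1000).astype(np.float32)))
    np.savez(f'{n}.npz',rod=P[rod],rc=C[rod],pl=P[pl],hd=P[hd])
    def res(p):
        q=(P[rod,:2]-p[:2])@np.array([[np.cos(p[2]),-np.sin(p[2])],[np.sin(p[2]),np.cos(p[2])]])
        return dpoly(q)
    def res2(p):
        a=res(p)
        cc=np.array([[.070,-.170],[.070,.035],[.160,-.170],[.160,.035]])
        return a
    f=least_squares(res2,[0.6,0.05,0.15],loss='soft_l1',f_scale=0.003); print('fit',f.x,np.median(abs(f.fun)))
    if hd.any():
        p=f.x;q=(P[hd,:2]-p[:2])@np.array([[np.cos(p[2]),-np.sin(p[2])],[np.sin(p[2]),np.cos(p[2])]])
        print('head in jig',np.percentile(q,[1,99],axis=0)*1000)
E
python3 fit.py; python3 - <<'E'
import cv2
a=cv2.imread('pics/top0.png')[95:250,90:330]; cv2.imwrite('pics/topz.png',cv2.resize(a,None,fx=3.3,fy=3.3,interpolation=cv2.INTER_CUBIC))
E
```

```text
scene table z 0.0016385435978029106
plate 5241 0.01372695104064392
rod n 875
head 1838 0.2709948233620091
((698.9765014648438, 29.73766326904297), (90.56090545654297, 206.74020385742188), 12.045660018920898)
((602.560302734375, -53.60975646972656), (400.65032958984375, 439.3107604980469), 4.427670001983643)
fit [0.5863 0.0656 0.1498] 0.008085582398716457
head in jig [[  61.9015 -154.1772]
 [ 153.2259   44.6596]]
top table z 0.00011714129110718119
plate 2238 0.012087533997190758
rod n 931
head 2258 0.2698994362823204
((696.0957641601562, 28.92334747314453), (89.9933853149414, 204.82440185546875), 11.894513130187988)
((588.6312866210938, -45.189056396484375), (366.785888671875, 315.4908142089844), 17.347412109375)
fit [0.5717 0.0699 0.2032] 0.004604352957807562
head in jig [[  70.1177 -164.6708]
 [ 156.3926   34.0533]]
```

View pics/topz.png

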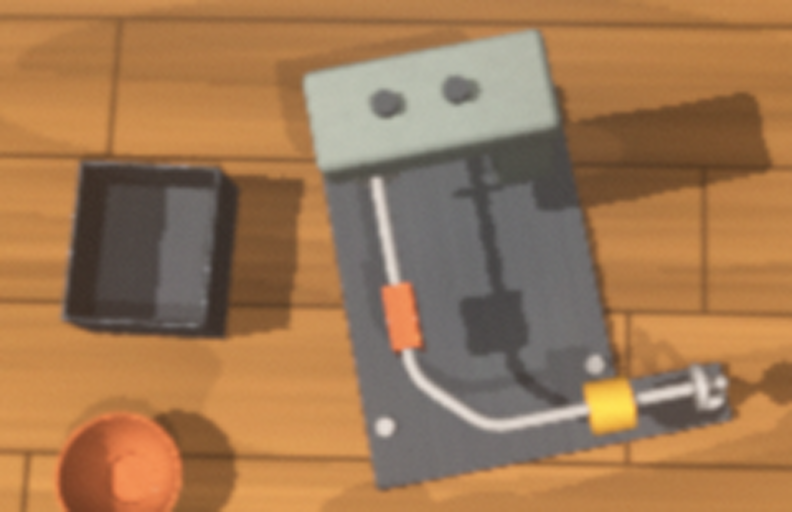

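```bash
cat > fit2.py <<'E'
from h import *
from scipy.optimize import least_squares
np.set_printoptions(precision=4,suppress=True)
V=np.array([(-150,-275),(-150,-60),(-90,0),(165,0)])/1000.
def Rz(t): return np.array([[np.cos(t),-np.sin(t)],[np.sin(t),np.cos(t)]])
for n,hc,yaw in [('scene',(.69898,.02974),12.05),('top',(.6961,.02892),11.89)]:
    d=np.load(n+'.npz'); t=np.radians(yaw); o=np.array(hc)-Rz(t)@[.115,-.0675]
    print(n,'origin from head',o,yaw)
    P=d['rod']; C=d['rc'].astype(int); grey=(C.max(1)-C.min(1)<50)
    q=(P[:,:2]-o)@Rz(t)
    a=grey&(q[:,0]>-.06)&(q[:,0]<.06)&(abs(q[:,1])<.015); b=grey&(q[:,1]>-.23)&(q[:,1]<-.09)&(abs(q[:,0]+.15)<.015)
    for nm,m,i in [('last',a,1),('first',b,0)]:
        if m.sum()>5: print(nm,m.sum(),'offset mm',1000*np.median(q[m][:,i]),'slope',np.polyfit(q[m][:,1-i],q[m][:,i],1)[0],'zmax',np.percentile(P[m,2],95))
    yel=(C[:,0]-C[:,2]>90)&(C[:,1]>110)
    red=(C[:,0]-C[:,2]>70)&(C[:,1]<=110)
    for nm,m in [('sleeve',yel),('offcut',red)]:
        print(nm,m.sum(),1000*np.percentile(q[m],[2,50,98],axis=0).ravel(), np.percentile(P[m,2],[5,95]))
E
python3 fit2.py
python3 - <<'E'
from h import *
np.set_printoptions(precision=4,suppress=True)
for n in ['top','scene']:
    c=viewer.camera(n)
    for l in ['sleeve','offcut','bin']:
        g=nets.regions_of(l,n)[0]['region']; v,u=np.nonzero(g&(c['depth']>0))
        P=px2w(c,np.c_[u,v],c['depth'][v,u].astype(float))
        print(n,l,len(u),np.percentile(P,[2,50,98],axis=0).ravel())
        if l=='bin':
            m=(P[:,2]>.07)&(P[:,2]<.09); print(cv2.minAreaRect((P[m,:2]*1000).astype(np.float32)))
E
```

```text
scene origin from head [0.5724 0.0717] 12.05
last 44 offset mm -2.885131887151585 slope 0.11505192661418312 zmax 0.12916698802883841
first 95 offset mm -147.81228892242802 slope -0.0010719012931929754 zmax 0.1293769713910009
sleeve 165 [-167.3553 -190.2193 -133.4557 -158.302   -16.6574   11.8984] [0.1252 0.1343]
offcut 83 [-166.6429 -192.8149  -51.0634  -10.9012   -7.1903   12.4577] [0.1199 0.1332]
top origin from head [0.5697 0.0713] 11.89
last 75 offset mm -0.7443925406431787 slope -0.0013911183333797418 zmax 0.12905677416081346
first 126 offset mm -148.64006267938356 slope -0.005541725774210624 zmax 0.129220725428267
sleeve 342 [-171.1886 -192.5509 -128.9594 -155.7637   -7.4252   10.4627] [0.1219 0.1341]
offcut 12 [-124.6339 -179.289   -44.7366  -13.6348  -10.5925    3.3743] [0.1117 0.1264]
top sleeve 205 [ 0.4364 -0.1478  0.1129  0.4568 -0.1275  0.1312  0.4816 -0.1095  0.137 ]
top offcut 193 [0.5061 0.0467 0.091  0.5345 0.0623 0.1294 0.5625 0.0791 0.134 ]
top bin 2556 [ 0.5314  0.2547 -0.0005  0.6172  0.3361  0.0078  0.6905  0.3931  0.0816]
((612.7925415039062, 324.6898193359375), (139.7487335205078, 161.3412628173828), 87.94267272949219)
scene sleeve 269 [ 0.3655 -0.1515  0.0023  0.4685 -0.1319  0.1273  0.4876 -0.0792  0.1379]
scene offcut 246 [0.512  0.0455 0.0908 0.5415 0.056  0.1272 0.5694 0.0779 0.1339]
scene bin 1612 [0.5345 0.2514 0.0019 0.6273 0.3699 0.0363 0.6958 0.398  0.0851]
((613.415283203125, 325.5471496582031), (145.1725311279297, 164.98406982421875), 88.01509857177734)
```

```bash
cat > plan.py <<'E'
from h import *
np.set_printoptions(precision=4,suppress=True)
O=np.array([0.5715,0.0715,0.]); YAW=np.radians(11.93); RJ=R.from_euler('z',YAW)
G=0.051
def J(x,y,z): return O+RJ.apply(np.array([x,y,z])/1000.)
def ori(yawdeg,lean=0):
    "tool x at jig azimuth yawdeg, z down; lean deg: body tips back toward -tool x"
    return RJ*R.from_euler('z',yawdeg,degrees=True)*R.from_euler('x',180,degrees=True)*R.from_euler('y',lean,degrees=True)
def tcp(p,o): return p-o.apply([0,0,G])
def rows(wps,cur=None):
    "wps: list of (grasp point world, R, fingers)"
    if cur is None:
        s=monitor.read_state(); p0=s['ee_pos'];r0=R.from_quat(s['eef_rot'])
    else: p0,r0=cur
    last=(p0,r0)
    for g,o,f in wps:
        t=tcp(g,o); d=r0.inv().apply(t-p0); rv=(r0.inv()*o).as_rotvec()/(2*np.pi)
        print({k:round(float(v),4) for k,v in zip(['x','y','z','rx','ry','rz'],[*d,*rv])},'f',f,' step mm %.0f deg %.0f'%(1000*np.linalg.norm(t-last[0]),np.degrees((last[1].inv()*o).magnitude())))
        last=(t,o)
E
python3 - <<'E'
from plan import *
print([a for a in dir(r) if a[0]!='_'])
print(R.from_quat(monitor.read_state()['eef_rot']).as_matrix(), ori(0).as_matrix())
print('check lean', ori(0,35).as_matrix()[:,2], J(80,0,120))
o=ori(0); 
rows([(J(-38,0,290),o,1),(J(-38,0,180),o,1),(J(-38,0,110),o,1)])
print(tcp(J(-38,0,110),o))
E
```

```text
['PlanningError', 'grip_depth']
[[ 0.9536  0.3011  0.0001]
 [ 0.3011 -0.9536 -0.0001]
 [ 0.      0.0001 -1.    ]] [[ 0.9784  0.2067  0.    ]
 [ 0.2067 -0.9784 -0.    ]
 [ 0.      0.     -1.    ]]
check lean [ 0.5612  0.1186 -0.8192] [0.6498 0.088  0.12  ]
{'x': 0.5287, 'y': -0.5248, 'z': -0.0487, 'rx': 0.0, 'ry': -0.0, 'rz': 0.0155} f 1  step mm 747 deg 6
{'x': 0.5287, 'y': -0.5248, 'z': 0.0613, 'rx': 0.0, 'ry': -0.0, 'rz': 0.0155} f 1  step mm 110 deg 0
{'x': 0.5287, 'y': -0.5248, 'z': 0.1313, 'rx': 0.0, 'ry': -0.0, 'rz': 0.0155} f 1  step mm 70 deg 0
[0.5343 0.0636 0.161 ]
```

{"op": "drive_tool", "data": {"plan": [{"x":0.03,"y":-0.02,"z":-0.01,"rz":0.0},{"x":0.08,"y":-0.07,"z":-0.02,"rz":0.003},{"x":0.125,"y":-0.115,"z":-0.03,"rz":0.005},{"x":0.17,"y":-0.16,"z":-0.04,"rz":0.007},{"x":0.215,"y":-0.205,"z":-0.049,"rz":0.009},{"x":0.26,"y":-0.25,"z":-0.049,"rz":0.011},{"x":0.305,"y":-0.295,"z":-0.049,"rz":0.013},{"x":0.35,"y":-0.34,"z":-0.049,"rz":0.0155},{"x":0.395,"y":-0.385,"z":-0.049,"rz":0.0155},{"x":0.44,"y":-0.43,"z":-0.049,"rz":0.0155},{"x":0.485,"y":-0.475,"z":-0.049,"rz":0.0155},{"x":0.5287,"y":-0.5248,"z":-0.0487,"rz":0.0155}]}}

```text
validation failed for argument at $.pl...
```

{"op": "drive_tool", "data": {"plan": [{"rx":0,"ry":0,"rz":0,"x":0.03,"y":-0.02,"z":-0.01,"fingers":1},{"rx":0,"ry":0,"rz":0.003,"x":0.08,"y":-0.07,"z":-0.02,"fingers":1}]}}

```text
time: 2.2
ee_pos: [0.2391, -0.5131, 0.3108]
eef_rot: [0.99, 0.141, -0.0, 0.0]
ft_force: [1.3, 0.7, 0.4]
width: 0.0869
```

```bash
cat >> plan.py <<'E'
import json,os
def getcmd():
    d=json.load(open('cmd.json')); return np.array(d['p']),R.from_quat(d['q'])
def setcmd(p,o): json.dump({'p':list(map(float,p)),'q':list(map(float,o.as_quat()))},open('cmd.json','w'))
def applyrow(x=0,y=0,z=0,rx=0,ry=0,rz=0):
    p,o=getcmd(); setcmd(p+o.apply([x,y,z]), o*R.from_rotvec(2*np.pi*np.array([rx,ry,rz])))
E
python3 - <<'E'
from plan import *
setcmd([.1881,-.5957,.2914],R.from_quat([ 0.9883,  0.1523, -0.0001, -0.0007]))
applyrow(x=.08,y=-.07,z=-.02,rz=.003)
o=ori(0); A=getcmd()[0]+getcmd()[1].apply([0,0,G]); B=J(-38,0,290)
rows([(A+(B-A)*t,o,1) for t in np.arange(1,13)/12]+[(J(-38,0,180),o,1),(J(-38,0,110),o,1)],getcmd())
E
```

```text
{'x': 0.0367, 'y': -0.0386, 'z': -0.0024, 'rx': -0.0002, 'ry': 0.0, 'rz': 0.0125} f 1  step mm 53 deg 5
{'x': 0.0733, 'y': -0.0772, 'z': -0.0048, 'rx': -0.0002, 'ry': 0.0, 'rz': 0.0125} f 1  step mm 53 deg 0
{'x': 0.11, 'y': -0.1158, 'z': -0.0072, 'rx': -0.0002, 'ry': 0.0, 'rz': 0.0125} f 1  step mm 53 deg 0
{'x': 0.1467, 'y': -0.1544, 'z': -0.0096, 'rx': -0.0002, 'ry': 0.0, 'rz': 0.0125} f 1  step mm 53 deg 0
{'x': 0.1833, 'y': -0.1929, 'z': -0.012, 'rx': -0.0002, 'ry': 0.0, 'rz': 0.0125} f 1  step mm 53 deg 0
{'x': 0.22, 'y': -0.2315, 'z': -0.0144, 'rx': -0.0002, 'ry': 0.0, 'rz': 0.0125} f 1  step mm 53 deg 0
{'x': 0.2567, 'y': -0.2701, 'z': -0.0168, 'rx': -0.0002, 'ry': 0.0, 'rz': 0.0125} f 1  step mm 53 deg 0
{'x': 0.2933, 'y': -0.3087, 'z': -0.0192, 'rx': -0.0002, 'ry': 0.0, 'rz': 0.0125} f 1  step mm 53 deg 0
{'x': 0.33, 'y': -0.3472, 'z': -0.0216, 'rx': -0.0002, 'ry': 0.0, 'rz': 0.0125} f 1  step mm 53 deg 0
{'x': 0.3667, 'y': -0.3858, 'z': -0.024, 'rx': -0.0002, 'ry': 0.0, 'rz': 0.0125} f 1  step mm 53 deg 0
{'x': 0.4033, 'y': -0.4244, 'z': -0.0264, 'rx': -0.0002, 'ry': 0.0, 'rz': 0.0125} f 1  step mm 53 deg 0
{'x': 0.44, 'y': -0.463, 'z': -0.0288, 'rx': -0.0002, 'ry': 0.0, 'rz': 0.0125} f 1  step mm 53 deg 0
{'x': 0.44, 'y': -0.4628, 'z': 0.0811, 'rx': -0.0002, 'ry': 0.0, 'rz': 0.0125} f 1  step mm 110 deg 0
{'x': 0.44, 'y': -0.4627, 'z': 0.1511, 'rx': -0.0002, 'ry': 0.0, 'rz': 0.0125} f 1  step mm 70 deg 0
```

{"op": "drive_tool", "data": {"plan": [{"rx":0,"ry":0,"rz":0.0125,"x":0.11,"y":-0.116,"z":-0.02,"fingers":1},{"rx":0,"ry":0,"rz":0.0125,"x":0.11,"y":-0.116,"z":-0.02,"fingers":1},{"rx":0,"ry":0,"rz":0.0125,"x":0.11,"y":-0.116,"z":-0.02,"fingers":1},{"rx":0,"ry":0,"rz":0.0125,"x":0.44,"y":-0.463,"z":-0.029,"fingers":1},{"rx":0,"ry":0,"rz":0.0125,"x":0.44,"y":-0.463,"z":-0.029,"fingers":1},{"rx":0,"ry":0,"rz":0.0125,"x":0.44,"y":-0.463,"z":-0.029,"fingers":1},{"rx":0,"ry":0,"rz":0.0125,"x":0.44,"y":-0.463,"z":-0.029,"fingers":1},{"rx":0,"ry":0,"rz":0.0125,"x":0.44,"y":-0.463,"z":-0.029,"fingers":1},{"rx":0,"ry":0,"rz":0.0125,"x":0.44,"y":-0.463,"z":-0.029,"fingers":1},{"rx":0,"ry":0,"rz":0.0125,"x":0.44,"y":-0.463,"z":-0.029,"fingers":1},{"rx":0,"ry":0,"rz":0.0125,"x":0.44,"y":-0.463,"z":-0.029,"fingers":1},{"rx":0,"ry":0,"rz":0.0125,"x":0.44,"y":-0.463,"z":-0.029,"fingers":1}]}}

```text
time: 3.7
ee_pos: [0.5307, 0.0592, 0.3399]
eef_rot: [0.994, 0.107, 0.0, -0.001]
ft_force: [0.7, -0.8, -0.2]
width: 0.0873
```

```bash
python3 - <<'E'
from plan import *
applyrow(x=.44,y=-.463,z=-.029,rz=.0125)
s=monitor.read_state();print(getcmd()[0],getcmd()[1].as_quat(),s['ee_pos'],s['eef_rot'],s['joint_positions'])
c=snap('wrist','w1.png')
o=ori(0);rows([(J(-38,0,180),o,1),(J(-38,0,110),o,1)],getcmd())
E
```

```text
[0.5343 0.0637 0.3412] [ 0.9946  0.104  -0.0001 -0.0007] [0.5307 0.0592 0.3399] [ 0.9943  0.1068  0.0001 -0.001 ] [ 0.4715  0.1753 -0.7465  1.5963  0.1182  1.4166 -1.6422]
{'x': 0.0, 'y': 0.0002, 'z': 0.1101, 'rx': -0.0002, 'ry': 0.0, 'rz': 0.0} f 1  step mm 110 deg 0
{'x': 0.0, 'y': 0.0003, 'z': 0.1801, 'rx': -0.0002, 'ry': 0.0, 'rz': 0.0} f 1  step mm 70 deg 0
```

View pics/w1.png

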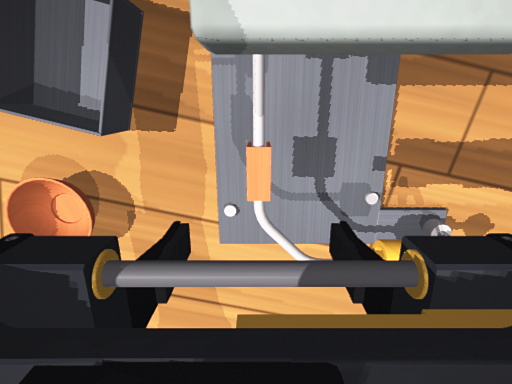

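Wrist view: the offcut is at (259,172) on the rod, and the head's front edge is at the top of the frame. I'll check the jig model against this closer view.

```bash
cat > ov.py <<'E'
from plan import *
import sys
def overlay(name,fn,off=-38,scale=1):
    c=viewer.camera(name); im=c['color'][:,:,::-1].copy()
    if scale!=1: im=cv2.resize(im,None,fx=scale,fy=scale)
    def ln(pts,col):
        q=w2px(c,np.array(pts))*scale; cv2.polylines(im,[q.astype(int).reshape(-1,1,2)],False,col,1)
    ln([J(-150,-250,120),J(-150,-60,120),J(-90,0,120),J(70,0,120)],(0,255,0))
    ln([J(off+a,b,130) for a,b in [(-30,-13),(30,-13),(30,13),(-30,13),(-30,-13)]],(255,0,0))
    ln([J(-180,65,12),J(200,65,12)],(0,255,255)); ln([J(-180,65,12),J(-180,-100,12)],(0,255,255))
    cv2.imwrite('pics/'+fn,im); return c
E
python3 - <<'E'
from ov import *
c=overlay('wrist','w2.png',scale=1.5)
# centroid of offcut top
C=c['color'].astype(int); m=(C[:,:,0]-C[:,:,2]>70)&(c['depth']>0); 
vv,uu=np.nonzero(m); P=px2w(c,np.c_[uu,vv],c['depth'][m].astype(float)); q=RJ.inv().apply(P-O)*1000
k=(abs(q[:,2]-130)<6)&(abs(q[:,1])<30)&(abs(q[:,0]+38)<60); print(k.sum(),np.percentile(q[k],[2,50,98],axis=0))
E
```

```text
1290 [[-65.6458 -14.0938 128.3387]
 [-35.7129  -2.1835 129.9439]
 [ -7.6335  10.6625 131.3729]]
```

View pics/w2.png

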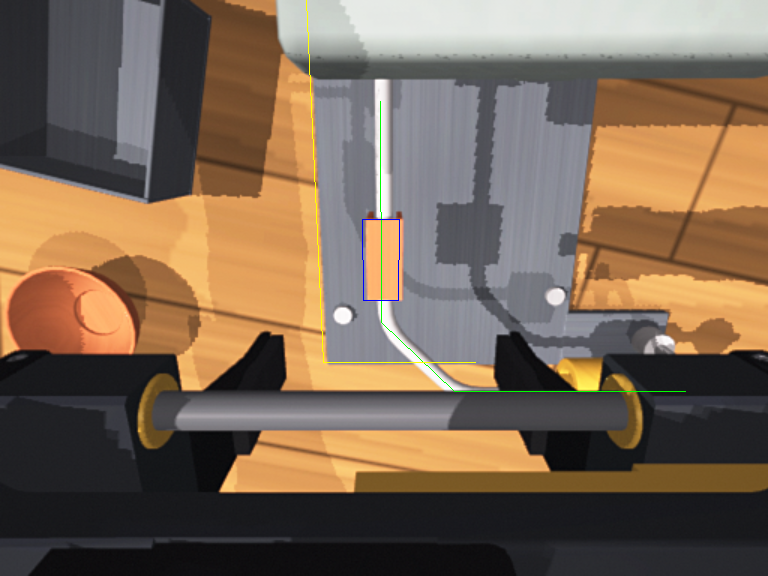

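The model fits, apart from the rod sitting about 1.5 mm to jig −y. I'll apply that shift, then descend and grasp.

```bash
sed -i 's/^O=.*/O=np.array([0.5718,0.0700,0.])/' plan.py; python3 - <<'E'
from plan import *
o=ori(0);B=np.array([0.613,0.325,0])
b=lambda z:B+[0,0,z]
rows([(J(-37,0,180),o,1),(J(-37,0,112),o,1),(J(-37,0,112),o,0),(J(-37,0,200),o,0),(b(.2),o,0),(b(.06),o,.7),(b(.2),o,.7)],getcmd())
E
```

```text
Traceback (most recent call last):
  File "plan.py", line 8, in ori
    return RJ*R.from_euler('z',yawdeg,degrees=True)*R.from_euler('x',180,degrees=True)*R.from_euler('y',lean,degrees=True)
           ^^
NameError: name 'RJ' is not defined. Did you mean: 'R'?
```

```bash
sed -i 's/^O=.*/O=np.array([0.5718,0.0700,0.]); YAW=np.radians(11.93); RJ=R.from_euler("z",YAW)/' plan.py; python3 - <<'E'
from plan import *
o=ori(0);B=np.array([0.613,0.325,0])
b=lambda z:B+[0,0,z]
rows([(J(-37,0,180),o,1),(J(-37,0,112),o,1),(J(-37,0,112),o,0),(J(-37,0,200),o,0),(b(.2),o,0),(b(.06),o,.7),(b(.2),o,.7)],getcmd())
E
```

```text
{'x': 0.001, 'y': 0.0017, 'z': 0.1101, 'rx': -0.0002, 'ry': 0.0, 'rz': 0.0} f 1  step mm 110 deg 0
{'x': 0.001, 'y': 0.0018, 'z': 0.1781, 'rx': -0.0002, 'ry': 0.0, 'rz': 0.0} f 1  step mm 68 deg 0
{'x': 0.001, 'y': 0.0018, 'z': 0.1781, 'rx': -0.0002, 'ry': 0.0, 'rz': 0.0} f 0  step mm 0 deg 0
{'x': 0.001, 'y': 0.0017, 'z': 0.0901, 'rx': -0.0002, 'ry': 0.0, 'rz': 0.0} f 0  step mm 88 deg 0
{'x': 0.1311, 'y': -0.2393, 'z': 0.0905, 'rx': -0.0002, 'ry': 0.0, 'rz': 0.0} f 0  step mm 274 deg 0
{'x': 0.1311, 'y': -0.2391, 'z': 0.2305, 'rx': -0.0002, 'ry': 0.0, 'rz': 0.0} f 0.7  step mm 140 deg 0
{'x': 0.1311, 'y': -0.2393, 'z': 0.0905, 'rx': -0.0002, 'ry': 0.0, 'rz': 0.0} f 0.7  step mm 140 deg 0
```

{"op": "drive_tool", "data": {"plan": [{"rx":0,"ry":0,"rz":0,"x":0.001,"y":0.0017,"z":0.05,"fingers":0.8},{"rx":0,"ry":0,"rz":0,"x":0.001,"y":0.0017,"z":0.09,"fingers":0.8},{"rx":0,"ry":0,"rz":0,"x":0.001,"y":0.0017,"z":0.12,"fingers":0.8},{"rx":0,"ry":0,"rz":0,"x":0.001,"y":0.0017,"z":0.15,"fingers":0.8},{"rx":0,"ry":0,"rz":0,"x":0.001,"y":0.0017,"z":0.17,"fingers":0.8},{"rx":0,"ry":0,"rz":0,"x":0.001,"y":0.0017,"z":0.178,"fingers":0.8},{"rx":0,"ry":0,"rz":0,"x":0.001,"y":0.0017,"z":0.178,"fingers":0.5},{"rx":0,"ry":0,"rz":0,"x":0.001,"y":0.0017,"z":0.178,"fingers":0.1},{"rx":0,"ry":0,"rz":0,"x":0.001,"y":0.0017,"z":0.178,"fingers":0.1},{"rx":0,"ry":0,"rz":0,"x":0.001,"y":0.0017,"z":0.178,"fingers":0.1},{"rx":0,"ry":0,"rz":0,"x":0.001,"y":0.0017,"z":0.178,"fingers":0.1}], "squeeze": 20}}

```text
time: 5.18
ee_pos: [0.5312, 0.057, 0.1623]
eef_rot: [0.994, 0.105, 0.0, -0.002]
ft_force: [-4.3, 20.1, 0.4]
width: 0.0276
```

```bash
python3 - <<'E'
from plan import *
s=monitor.read_state(); print(s['ft_force'],s['width'],s['joint_positions'])
setcmd([.532,.0577,.162],R.from_quat(s['eef_rot']))
p,_=getcmd(); print(RJ.inv().apply(p-O)*1000)
o=ori(0);B=np.array([0.613,0.325,0])
b=lambda z:B+[0,0,z]
rows([(J(-42,0,112),o,0),(J(-42,0,200),o,0),(b(.2),o,0),(b(.06),o,.7),(b(.2),o,.7)],getcmd())
E
```

```text
[-4.3007 20.0786  0.3569] 0.0275582683699753 [ 0.4281  0.3332 -0.7153  1.8227  0.2421  1.075  -1.7365]
[-41.483  -3.807 162.   ]
{'x': -0.0005, 'y': -0.0038, 'z': -0.001, 'rx': -0.0006, 'ry': -0.0001, 'rz': 0.0003} f 0  step mm 4 deg 0
{'x': -0.0005, 'y': -0.0041, 'z': -0.089, 'rx': -0.0006, 'ry': -0.0001, 'rz': 0.0003} f 0  step mm 88 deg 0
{'x': 0.1351, 'y': -0.2448, 'z': -0.088, 'rx': -0.0006, 'ry': -0.0001, 'rz': 0.0003} f 0  step mm 276 deg 0
{'x': 0.135, 'y': -0.2443, 'z': 0.052, 'rx': -0.0006, 'ry': -0.0001, 'rz': 0.0003} f 0.7  step mm 140 deg 0
{'x': 0.1351, 'y': -0.2448, 'z': -0.088, 'rx': -0.0006, 'ry': -0.0001, 'rz': 0.0003} f 0.7  step mm 140 deg 0
```

{"op": "drive_tool", "data": {"plan": [{"rx":0,"ry":0,"rz":0,"x":0,"y":-0.003,"z":0,"fingers":0.1},{"rx":0,"ry":0,"rz":0,"x":0,"y":-0.003,"z":0,"fingers":0.1},{"rx":0,"ry":0,"rz":0,"x":0,"y":-0.003,"z":-0.02,"fingers":0.1},{"rx":0,"ry":0,"rz":0,"x":0,"y":-0.003,"z":-0.05,"fingers":0.1},{"rx":0,"ry":0,"rz":0,"x":0,"y":-0.003,"z":-0.09,"fingers":0.1},{"rx":0,"ry":0,"rz":0,"x":0,"y":-0.003,"z":-0.09,"fingers":0.1}]}}

```text
time: 5.92
ee_pos: [0.5323, 0.0567, 0.2547]
eef_rot: [0.995, 0.104, 0.002, 0.001]
ft_force: [1.0, 0.4, -1.6]
width: 0.0258
```

```bash
python3 - <<'E'
from h import *
snap('wrist','w3.png'); s=monitor.read_state(); print(s['joint_vel'],s['ee_pos'])
E
```

```text
[-0.00404219  0.02650509  0.00718753  0.04082639  0.00457858 -0.0097402
 -0.00486618] [0.53151743 0.05643409 0.25283754]
```

View pics/w3.png

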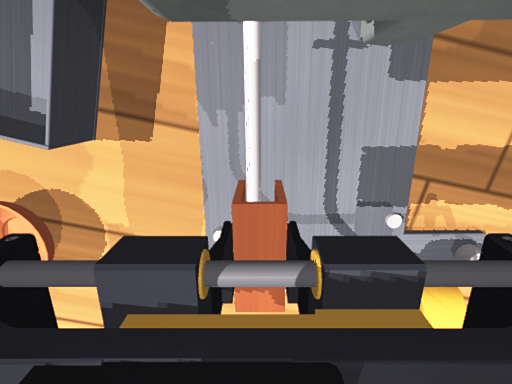

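The offcut is held, at about (259,250) in the wrist view, and it's clear of the rod. Next it goes to the bin.

```bash
python3 - <<'E'
from plan import *
s=monitor.read_state(); setcmd(s['ee_pos'],R.from_quat(s['eef_rot']))
o=ori(-8);B=np.array([0.613,0.325,0])
b=lambda z:B+[0,0,z]
rows([(b(.2),o,0),(b(.06),o,.7),(b(.2),o,.7)],getcmd())
E
```

```text
{'x': 0.135, 'y': -0.246, 'z': 0.0018, 'rx': 0.0002, 'ry': -0.0003, 'rz': 0.0221} f 0  step mm 281 deg 8
{'x': 0.1348, 'y': -0.2462, 'z': 0.1418, 'rx': 0.0002, 'ry': -0.0003, 'rz': 0.0221} f 0.7  step mm 140 deg 0
{'x': 0.135, 'y': -0.246, 'z': 0.0018, 'rx': 0.0002, 'ry': -0.0003, 'rz': 0.0221} f 0.7  step mm 140 deg 0
```

{"op": "drive_tool", "data": {"plan": [{"rx":0,"ry":0,"rz":0.004,"x":0.015,"y":-0.03,"z":0,"fingers":0.1},{"rx":0,"ry":0,"rz":0.009,"x":0.04,"y":-0.08,"z":0,"fingers":0.1},{"rx":0,"ry":0,"rz":0.013,"x":0.07,"y":-0.13,"z":0,"fingers":0.1},{"rx":0,"ry":0,"rz":0.018,"x":0.1,"y":-0.18,"z":0,"fingers":0.1},{"rx":0,"ry":0,"rz":0.022,"x":0.125,"y":-0.225,"z":0,"fingers":0.1},{"rx":0,"ry":0,"rz":0.022,"x":0.135,"y":-0.246,"z":0.02,"fingers":0.1},{"rx":0,"ry":0,"rz":0.022,"x":0.135,"y":-0.246,"z":0.06,"fingers":0.1},{"rx":0,"ry":0,"rz":0.022,"x":0.135,"y":-0.246,"z":0.1,"fingers":0.1},{"rx":0,"ry":0,"rz":0.022,"x":0.135,"y":-0.246,"z":0.125,"fingers":0.1},{"rx":0,"ry":0,"rz":0.022,"x":0.135,"y":-0.246,"z":0.135,"fingers":0.1},{"rx":0,"ry":0,"rz":0.022,"x":0.135,"y":-0.246,"z":0.135,"fingers":0.1}]}}

```text
time: 7.35
ee_pos: [0.612, 0.3253, 0.1161]
eef_rot: [0.999, 0.035, -0.001, 0.0]
ft_force: [-1.2, 0.3, -0.7]
width: 0.026
```

{"op": "drive_tool", "data": {"plan": [{"rx":0,"ry":0,"rz":0,"x":0,"y":0,"z":0,"fingers":0.6},{"rx":0,"ry":0,"rz":0,"x":0,"y":0,"z":0,"fingers":0.6},{"rx":0,"ry":0,"rz":0,"x":0,"y":0,"z":0,"fingers":0.6},{"rx":0,"ry":0,"rz":0,"x":0,"y":0,"z":-0.03,"fingers":0.6},{"rx":0,"ry":0,"rz":0,"x":0,"y":0,"z":-0.08,"fingers":0.6},{"rx":0,"ry":0,"rz":0,"x":0,"y":0,"z":-0.13,"fingers":0.8},{"rx":0,"ry":0,"rz":0,"x":0,"y":0,"z":-0.17,"fingers":0.98},{"rx":0,"ry":0,"rz":0,"x":0,"y":0,"z":-0.18,"fingers":0.98}]}}

```text
time: 8.35
ee_pos: [0.6126, 0.3264, 0.3007]
eef_rot: [0.999, 0.035, 0.002, -0.001]
ft_force: [0.8, 0.1, -0.5]
width: 0.0745
```

```bash
python3 - <<'E'
from plan import *
snap('wrist','w4.png'); s=monitor.read_state(); print(s['time'],s['joint_vel'],s['ee_pos'],s['width'],s['joint_positions'])
setcmd(s['ee_pos'],R.from_quat(s['eef_rot']))
o=ori(90)
rows([(J(-150,-173,250),o,1),(J(-150,-173,112),o,1)],getcmd())
E
```

```text
8.4 [ 0.0018  0.025   0.0111  0.0446  0.0084 -0.0358 -0.0056] [0.6126 0.3262 0.3002] 0.07825909561526362 [-0.0922  0.5814 -0.7352  1.2098  0.3799  1.4809 -2.2744]
{'x': -0.1834, 'y': 0.4447, 'z': -0.0022, 'rx': 0.0003, 'ry': -0.0007, 'rz': -0.272} f 1  step mm 481 deg 98
{'x': -0.1839, 'y': 0.445, 'z': 0.1358, 'rx': 0.0003, 'ry': -0.0007, 'rz': -0.272} f 1  step mm 138 deg 0
```

View pics/w4.png

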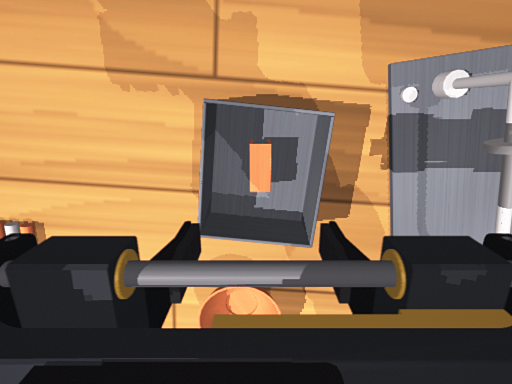

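The offcut sits upright in the bin, at (261,167). Next I'll go over to the sleeve.

{"op": "drive_tool", "data": {"plan": [{"rx":0,"ry":0,"rz":-0.015,"x":-0.01,"y":0.02,"z":-0.01,"fingers":0.98},{"rx":0,"ry":0,"rz":-0.04,"x":-0.025,"y":0.06,"z":-0.02,"fingers":0.98},{"rx":0,"ry":0,"rz":-0.068,"x":-0.045,"y":0.11,"z":-0.02,"fingers":0.98},{"rx":0,"ry":0,"rz":-0.096,"x":-0.065,"y":0.16,"z":-0.02,"fingers":0.98},{"rx":0,"ry":0,"rz":-0.124,"x":-0.085,"y":0.21,"z":-0.02,"fingers":0.98},{"rx":0,"ry":0,"rz":-0.152,"x":-0.105,"y":0.26,"z":-0.02,"fingers":0.98},{"rx":0,"ry":0,"rz":-0.18,"x":-0.125,"y":0.31,"z":-0.02,"fingers":0.98},{"rx":0,"ry":0,"rz":-0.208,"x":-0.145,"y":0.355,"z":-0.02,"fingers":0.98},{"rx":0,"ry":0,"rz":-0.235,"x":-0.165,"y":0.4,"z":-0.015,"fingers":0.98},{"rx":0,"ry":0,"rz":-0.26,"x":-0.18,"y":0.435,"z":-0.01,"fingers":0.98},{"rx":0,"ry":0,"rz":-0.272,"x":-0.184,"y":0.445,"z":0,"fingers":0.98},{"rx":0,"ry":0,"rz":-0.272,"x":-0.184,"y":0.445,"z":0,"fingers":0.98}]}}

```text
time: 9.9
ee_pos: [0.4587, -0.1322, 0.2955]
eef_rot: [0.631, 0.776, -0.0, -0.001]
ft_force: [-0.3, 0.3, 0.3]
width: 0.0853
```

```bash
python3 - <<'E'
from plan import *
from ov import overlay
s=monitor.read_state(); print(s['time'],s['joint_vel'],s['ee_pos'],s['width'],s['joint_positions'])
setcmd(s['ee_pos'],R.from_quat(s['eef_rot']))
c=overlay('wrist','w5.png'); c2=overlay('top','t5.png')
for n,c in [('w',c),('t',c2)]:
    C=c['color'].astype(int); m=(C[:,:,0]-C[:,:,2]>90)&(c['depth']>0)
    vv,uu=np.nonzero(m); P=px2w(c,np.c_[uu,vv],c['depth'][m].astype(float)); q=RJ.inv().apply(P-O)*1000
    k=(q[:,2]>112)&(abs(q[:,0]+150)<40)&(q[:,2]<145); print(n,k.sum(),np.percentile(q[k],[2,50,98],axis=0) if k.any() else 0)
o=ori(90)
rows([(J(-150,-173,112),o,1)],getcmd())
E
```

```text
9.9 [-0.031  -0.0055 -0.0344 -0.0319 -0.0115  0.0135 -0.0961] [ 0.4587 -0.1322  0.2955] 0.08534154476023167 [ 1.0255  0.0625 -0.8574  1.7925  0.0485  1.3109  0.3612]
w 2088 [[-174.5753 -191.0285  115.6231]
 [-151.8018 -170.4559  131.4559]
 [-128.336  -152.6175  135.3886]]
t 0 0
{'x': 0.0013, 'y': 0.0028, 'z': 0.1325, 'rx': -0.0004, 'ry': -0.0002, 'rz': -0.0006} f 1  step mm 133 deg 0
```

View pics/w5.png

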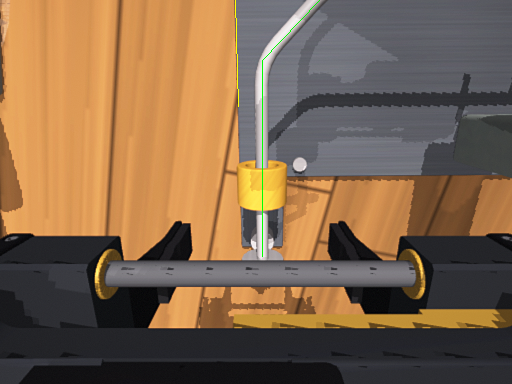

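View pics/t5.png

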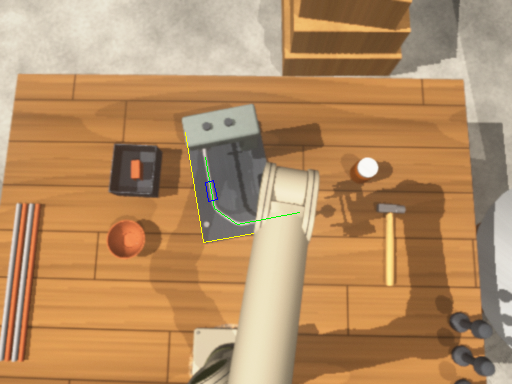

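The overlay matches the rod, and the sleeve is at jig (−151.4, −172). I'll descend and grip it.

{"op": "drive_tool", "data": {"plan": [{"rx":0,"ry":0,"rz":0,"x":0.001,"y":0.004,"z":0.03,"fingers":1},{"rx":0,"ry":0,"rz":0,"x":0.001,"y":0.004,"z":0.07,"fingers":1},{"rx":0,"ry":0,"rz":0,"x":0.001,"y":0.004,"z":0.1,"fingers":1},{"rx":0,"ry":0,"rz":0,"x":0.001,"y":0.004,"z":0.125,"fingers":1},{"rx":0,"ry":0,"rz":0,"x":0.001,"y":0.004,"z":0.133,"fingers":0.9},{"rx":0,"ry":0,"rz":0,"x":0.001,"y":0.004,"z":0.133,"fingers":0.3},{"rx":0,"ry":0,"rz":0,"x":0.001,"y":0.004,"z":0.133,"fingers":0.3},{"rx":0,"ry":0,"rz":0,"x":0.001,"y":0.004,"z":0.133,"fingers":0.3},{"rx":0,"ry":0,"rz":0,"x":0.001,"y":0.004,"z":0.133,"fingers":0.3},{"rx":0,"ry":0,"rz":0,"x":0.001,"y":0.004,"z":0.133,"fingers":0.3},{"rx":0,"ry":0,"rz":0,"x":0.001,"y":0.004,"z":0.133,"fingers":0.3}], "squeeze": 25}}

```text
time: 11.38
ee_pos: [0.4634, -0.1296, 0.1643]
eef_rot: [0.63, 0.777, -0.0, 0.0]
ft_force: [-4.9, -0.7, 5.9]
width: 0.05
```

```bash
cat > path.py <<'E'
from plan import *
# rod path sampled: arc length param, with arcs of tangent length 20
def rodpath():
    V=[np.array(v,float) for v in [(-150,-275),(-150,-60),(-90,0),(165,0)]]
    pts=[];T=20;Rr=T/np.tan(np.radians(22.5))
    u=[(V[i+1]-V[i])/np.linalg.norm(V[i+1]-V[i]) for i in range(3)]
    out=[V[0]]
    for i in (1,2):
        a=V[i]-T*u[i-1]; n=np.array([u[i-1][1],-u[i-1][0]]) # right turn
        c=a+Rr*n
        for th in np.linspace(0,np.pi/4,20):
            out.append(c-Rr*(n*np.cos(th)-u[i-1]*np.sin(th)))
    out.append(V[3]); P=np.array(out)
    s=np.r_[0,np.cumsum(np.linalg.norm(np.diff(P,axis=0),axis=1))]
    return s,P
S,PP=rodpath()
def at(s):
    x=np.array([np.interp(s,S,PP[:,0]),np.interp(s,S,PP[:,1])])
    # chord direction over +-14 mm
    a,b=[np.array([np.interp(s+d,S,PP[:,0]),np.interp(s+d,S,PP[:,1])]) for d in(-15,15)]
    t=b-a; return x,np.degrees(np.arctan2(t[1],t[0]))
E
python3 - <<'E'
from path import *
s=monitor.read_state(); print(s['time'],s['joint_vel'],s['ee_pos'],s['width'],s['ft_force'])
setcmd(s['ee_pos'],R.from_quat(s['eef_rot'])); p,o=getcmd()
g=p+o.apply([0,0,G]); print('grasp jig',RJ.inv().apply(g-O)*1000)
print(S[-1], S[[1,20,21,40]])
rows([(J(*at(q)[0],118),ori(at(q)[1]),0) for q in np.arange(110,330,12)],getcmd())
E
```

```text
11.375 [-0.0007  0.0003 -0.0001 -0.0021  0.0007  0.0008  0.0016] [ 0.4634 -0.1296  0.1643] 0.05004046015759429 [-4.882  -0.6885  5.8811]
grasp jig [-147.3486 -172.8615  113.2704]
550.6921698607814 [195.     232.9197 277.7725 315.6922]
{'x': 0.0078, 'y': -0.0027, 'z': -0.0047, 'rx': -0.0001, 'ry': 0.0001, 'rz': -0.0} f 0  step mm 10 deg 0
{'x': 0.0198, 'y': -0.0027, 'z': -0.0047, 'rx': -0.0001, 'ry': 0.0001, 'rz': -0.0} f 0  step mm 12 deg 0
{'x': 0.0318, 'y': -0.0027, 'z': -0.0047, 'rx': -0.0001, 'ry': 0.0001, 'rz': -0.0} f 0  step mm 12 deg 0
{'x': 0.0438, 'y': -0.0027, 'z': -0.0047, 'rx': -0.0001, 'ry': 0.0001, 'rz': -0.0} f 0  step mm 12 deg 0
{'x': 0.0558, 'y': -0.0027, 'z': -0.0048, 'rx': -0.0001, 'ry': 0.0001, 'rz': -0.0} f 0  step mm 12 deg 0
{'x': 0.0678, 'y': -0.0027, 'z': -0.0048, 'rx': -0.0001, 'ry': 0.0001, 'rz': -0.0} f 0  step mm 12 deg 0
{'x': 0.0798, 'y': -0.0027, 'z': -0.0048, 'rx': -0.0001, 'ry': 0.0001, 'rz': 0.0002} f 0  step mm 12 deg 0
{'x': 0.0918, 'y': -0.0027, 'z': -0.0048, 'rx': -0.0001, 'ry': 0.0001, 'rz': 0.0107} f 0  step mm 12 deg 4
{'x': 0.1037, 'y': -0
[... 423 characters left out ...]
264, 'z': -0.0048, 'rx': -0.0, 'ry': 0.0001, 'rz': 0.125} f 0  step mm 12 deg 1
{'x': 0.1504, 'y': 0.0348, 'z': -0.0048, 'rx': -0.0, 'ry': 0.0001, 'rz': 0.1256} f 0  step mm 12 deg 0
{'x': 0.1589, 'y': 0.0433, 'z': -0.0048, 'rx': -0.0, 'ry': 0.0001, 'rz': 0.1377} f 0  step mm 12 deg 4
{'x': 0.1662, 'y': 0.0528, 'z': -0.0048, 'rx': -0.0, 'ry': 0.0001, 'rz': 0.1657} f 0  step mm 12 deg 10
{'x': 0.1709, 'y': 0.0638, 'z': -0.0048, 'rx': -0.0, 'ry': 0.0001, 'rz': 0.2047} f 0  step mm 12 deg 14
{'x': 0.1728, 'y': 0.0756, 'z': -0.0048, 'rx': -0.0, 'ry': 0.0001, 'rz': 0.2347} f 0  step mm 12 deg 11
{'x': 0.1728, 'y': 0.0876, 'z': -0.0049, 'rx': -0.0, 'ry': 0.0001, 'rz': 0.2487} f 0  step mm 12 deg 5
```

{"op": "drive_tool", "data": {"plan": [{"rx":0,"ry":0,"rz":0,"x":0.002,"y":-0.0027,"z":-0.005,"fingers":0.3},{"rx":0,"ry":0,"rz":0,"x":0.012,"y":-0.0027,"z":-0.005,"fingers":0.3},{"rx":0,"ry":0,"rz":0,"x":0.03,"y":-0.0027,"z":-0.005,"fingers":0.3},{"rx":0,"ry":0,"rz":0,"x":0.048,"y":-0.0027,"z":-0.005,"fingers":0.3},{"rx":0,"ry":0,"rz":0,"x":0.065,"y":-0.0027,"z":-0.005,"fingers":0.3},{"rx":0,"ry":0,"rz":0,"x":0.08,"y":-0.0027,"z":-0.005,"fingers":0.3},{"rx":0,"ry":0,"rz":0,"x":0.08,"y":-0.0027,"z":-0.005,"fingers":0.3}]}}

```text
time: 12.25
ee_pos: [0.4442, -0.0504, 0.1691]
eef_rot: [0.629, 0.777, -0.0, 0.0]
ft_force: [0.6, -0.1, -3.6]
width: 0.0498
```

```bash
python3 - <<'E'
from path import *
from ov import overlay
s=monitor.read_state(); print(s['time'],s['joint_vel'],s['ee_pos'],s['width'],s['ft_force'],s['joint_positions'])
setcmd(s['ee_pos'],R.from_quat(s['eef_rot'])); p,o=getcmd()
g=p+o.apply([0,0,G]); print('grasp jig',RJ.inv().apply(g-O)*1000)
overlay('wrist','w6.png')
rows([(J(*at(q)[0],118),ori(at(q)[1]),0) for q in np.arange(184,262,7)],getcmd())
E
```

```text
12.25 [ 0.0172  0.0112  0.0298 -0.0136  0.017   0.0009  0.0168] [ 0.4442 -0.0504  0.1691] 0.0498226541803537 [ 0.6362 -0.1316 -3.5998] [ 0.897   0.1429 -0.9223  2.0193  0.1326  1.0393  0.1227]
grasp jig [-149.723   -91.4646  118.076 ]
{'x': 0.0004, 'y': -0.0003, 'z': 0.0001, 'rx': 0.0, 'ry': 0.0001, 'rz': 0.0012} f 0  step mm 1 deg 0
{'x': 0.0074, 'y': -0.0003, 'z': 0.0001, 'rx': 0.0, 'ry': 0.0001, 'rz': 0.0071} f 0  step mm 7 deg 2
{'x': 0.0144, 'y': -0.0001, 'z': 0.0001, 'rx': 0.0, 'ry': 0.0001, 'rz': 0.0181} f 0  step mm 7 deg 4
{'x': 0.0214, 'y': 0.0008, 'z': 0.0001, 'rx': 0.0, 'ry': 0.0001, 'rz': 0.0347} f 0  step mm 7 deg 6
{'x': 0.0281, 'y': 0.0028, 'z': 0.0001, 'rx': 0.0, 'ry': 0.0001, 'rz': 0.0564} f 0  step mm 7 deg 8
{'x': 0.0345, 'y': 0.0056, 'z': 0.0001, 'rx': 0.0, 'ry': 0.0001, 'rz': 0.0794} f 0  step mm 7 deg 8
{'x': 0.0403, 'y': 0.0094, 'z': 0.0001, 'rx': 0.0, 'ry': 0.0001, 'rz': 0.099} f 0  step mm 7 deg 7
{'x': 0.0456, 'y': 0.014, 'z': 0.0001, 'rx': 0.0, 'ry': 0.0001, 'rz': 0.1131} f 0  step mm 7 deg 5
{'x': 0.0505, 'y': 0.019, 'z': 0.0001, 'rx': 0.0, 'ry': 0.0001, 'rz': 0.1219} f 0  step mm 7 deg 3
{'x': 0.0555, 'y': 0.024, 'z': 0.0001, 'rx': 0.0, 'ry': 0.0001, 'rz': 0.1253} f 0  step mm 7 deg 1
{'x': 0.0604, 'y': 0.0289, 'z': 0.0001, 'rx': 0.0, 'ry': 0.0001, 'rz': 0.1254} f 0  step mm 7 deg 0
{'x': 0.0654, 'y': 0.0339, 'z': 0.0, 'rx': 0.0, 'ry': 0.0001, 'rz': 0.1254} f 0  step mm 7 deg 0
```

View pics/w6.png

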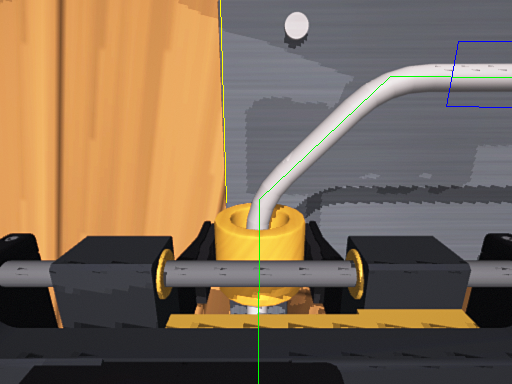

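The sleeve at (260,250) is held square on the rod, with the first corner just ahead at (265,195). I'll round corner 1.

{"op": "drive_tool", "data": {"plan": [{"rx":0,"ry":0,"rz":0.007,"x":0.0074,"y":0,"z":0,"fingers":0.3},{"rx":0,"ry":0,"rz":0.018,"x":0.0144,"y":0,"z":0,"fingers":0.3},{"rx":0,"ry":0,"rz":0.035,"x":0.0214,"y":0.0008,"z":0,"fingers":0.3},{"rx":0,"ry":0,"rz":0.056,"x":0.028,"y":0.0028,"z":0,"fingers":0.3},{"rx":0,"ry":0,"rz":0.079,"x":0.0345,"y":0.0056,"z":0,"fingers":0.3},{"rx":0,"ry":0,"rz":0.099,"x":0.0403,"y":0.0094,"z":0,"fingers":0.3},{"rx":0,"ry":0,"rz":0.113,"x":0.0456,"y":0.014,"z":0,"fingers":0.3},{"rx":0,"ry":0,"rz":0.122,"x":0.0505,"y":0.019,"z":0,"fingers":0.3},{"rx":0,"ry":0,"rz":0.125,"x":0.0555,"y":0.024,"z":0,"fingers":0.3},{"rx":0,"ry":0,"rz":0.125,"x":0.0604,"y":0.0289,"z":0,"fingers":0.3},{"rx":0,"ry":0,"rz":0.125,"x":0.0604,"y":0.0289,"z":0,"fingers":0.3}]}}

```text
time: 13.68
ee_pos: [0.4604, 0.0136, 0.169]
eef_rot: [0.879, 0.477, 0.0, -0.0]
ft_force: [-0.2, -0.0, -3.1]
width: 0.0499
```

```bash
python3 - <<'E'
from path import *
from ov import overlay
s=monitor.read_state(); print(s['time'],s['joint_vel'],s['ee_pos'],s['width'],s['ft_force'],s['torque'],s['joint_positions'])
setcmd(s['ee_pos'],R.from_quat(s['eef_rot'])); p,o=getcmd()
g=p+o.apply([0,0,G]); print('grasp jig',RJ.inv().apply(g-O)*1000)
overlay('wrist','w7.png')
rows([(J(*at(q)[0],118),ori(at(q)[1]),0) for q in np.arange(255,345,7)],getcmd())
E
```

```text
13.675 [ 0.0074 -0.0102  0.0054  0.0092 -0.005   0.002   0.0095] [0.4604 0.0136 0.169 ] 0.049921128469695555 [-0.1541 -0.0311 -3.114 ] [-0.0304 -0.0683  0.0322] [ 0.7154  0.1774 -0.8932  1.9889  0.159   1.0461 -0.8265]
grasp jig [-120.6469  -32.155   117.9662]
{'x': 0.0017, 'y': -0.0011, 'z': -0.0, 'rx': -0.0, 'ry': -0.0001, 'rz': 0.0001} f 0  step mm 2 deg 0
{'x': 0.0087, 'y': -0.0011, 'z': -0.0, 'rx': -0.0, 'ry': -0.0001, 'rz': 0.0001} f 0  step mm 7 deg 0
{'x': 0.0157, 'y': -0.0011, 'z': -0.0, 'rx': -0.0, 'ry': -0.0001, 'rz': 0.0023} f 0  step mm 7 deg 1
{'x': 0.0227, 'y': -0.0011, 'z': -0.0, 'rx': -0.0, 'ry': -0.0001, 'rz': 0.0098} f 0  step mm 7 deg 3
{'x': 0.0296, 'y': -0.0008, 'z': -0.0, 'rx': -0.0, 'ry': -0.0001, 'rz': 0.0226} f 0  step mm 7 deg 5
{'x': 0.0365, 'y': 0.0005, 'z': -0.0, 'rx': -0.0, 'ry': -0.0001, 'rz': 0.0409} f 0  step mm 7 deg 7
{'x': 0.0431, 'y': 0.0028, 'z': -0.0, 'rx': -0.0, 'ry': -0.0001, 'rz': 0.0635} f 0  step mm 7 deg 8
{'x': 0.0494, 'y': 0.0059, 'z': -0.0, 'rx': -0.0, 'ry': -0.0001, 'rz': 0.086} f 0  step mm 7 deg 8
{'x': 0.0551, 'y': 0.01, 'z': -0.0, 'rx': -0.0, 'ry': -0.0, 'rz': 0.1038} f 0  step mm 7 deg 6
{'x': 0.0602, 'y': 0.0148, 'z': -0.0, 'rx': -0.0, 'ry': -0.0, 'rz': 0.1163} f 0  step mm 7 deg 4
{'x': 0.0651, 'y': 0.0197, 'z': -0.0, 'rx': -0.0, 'ry': -0.0, 'rz': 0.1233} f 0  step mm 7 deg 3
{'x': 0.0701, 'y': 0.0247, 'z': -0.0, 'rx': -0.0, 'ry': -0.0, 'rz': 0.1251} f 0  step mm 7 deg 1
{'x': 0.075, 'y': 0.0296, 'z': -0.0, 'rx': -0.0, 'ry': -0.0, 'rz': 0.1251} f 0  step mm 7 deg 0
```

View pics/w7.png

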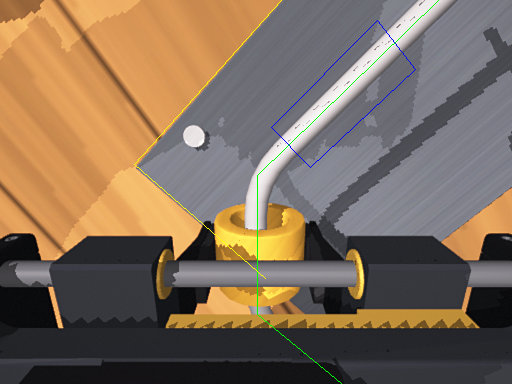

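Corner 1 is done with almost no side force. The sleeve at (260,250) is on the diagonal, and corner 2 is at (262,190). I'll round that next.

{"op": "drive_tool", "data": {"plan": [{"rx":0,"ry":0,"rz":0,"x":0.0087,"y":-0.001,"z":0,"fingers":0.3},{"rx":0,"ry":0,"rz":0.002,"x":0.0157,"y":-0.001,"z":0,"fingers":0.3},{"rx":0,"ry":0,"rz":0.01,"x":0.0227,"y":-0.001,"z":0,"fingers":0.3},{"rx":0,"ry":0,"rz":0.023,"x":0.0296,"y":-0.0008,"z":0,"fingers":0.3},{"rx":0,"ry":0,"rz":0.041,"x":0.0365,"y":0.0005,"z":0,"fingers":0.3},{"rx":0,"ry":0,"rz":0.0635,"x":0.043,"y":0.0028,"z":0,"fingers":0.3},{"rx":0,"ry":0,"rz":0.086,"x":0.0494,"y":0.006,"z":0,"fingers":0.3},{"rx":0,"ry":0,"rz":0.104,"x":0.055,"y":0.01,"z":0,"fingers":0.3},{"rx":0,"ry":0,"rz":0.116,"x":0.06,"y":0.0148,"z":0,"fingers":0.3},{"rx":0,"ry":0,"rz":0.123,"x":0.065,"y":0.0197,"z":0,"fingers":0.3},{"rx":0,"ry":0,"rz":0.125,"x":0.07,"y":0.0247,"z":0,"fingers":0.3},{"rx":0,"ry":0,"rz":0.125,"x":0.075,"y":0.0296,"z":0,"fingers":0.3}]}}

```text
time: 15.22
ee_pos: [0.5263, 0.0604, 0.1689]
eef_rot: [0.995, 0.104, -0.0, -0.0]
ft_force: [-0.4, 0.3, -4.6]
width: 0.0502
```

```bash
python3 - <<'E'
from path import *
from ov import overlay
s=monitor.read_state(); print(s['time'],s['joint_vel'],s['ee_pos'],s['width'],s['ft_force'],s['torque'],s['joint_positions'])
setcmd(s['ee_pos'],R.from_quat(s['eef_rot'])); p,o=getcmd()
g=p+o.apply([0,0,G]); print('grasp jig',RJ.inv().apply(g-O)*1000)
overlay('wrist','w8.png')
rows([(J(x,0,z),ori(0),0) for x,z in [(-50,118),(-20,118),(-20,112)]],getcmd())
E
```

```text
15.225 [-0.0763  0.1255  0.029  -0.1367  0.0825  0.0459 -0.0501] [0.5263 0.0604 0.1689] 0.05018253179936897 [-0.4336  0.2548 -4.5615] [0.0237 0.0042 0.014 ] [ 0.4639  0.3263 -0.7655  1.8262  0.2532  1.0896 -1.7555]
grasp jig [-46.5283   0.0585 117.9171]
{'x': -0.0035, 'y': 0.0001, 'z': -0.0001, 'rx': -0.0, 'ry': 0.0, 'rz': 0.0001} f 0  step mm 3 deg 0
{'x': 0.0265, 'y': 0.0001, 'z': -0.0001, 'rx': -0.0, 'ry': 0.0, 'rz': 0.0001} f 0  step mm 30 deg 0
{'x': 0.0265, 'y': 0.0001, 'z': 0.0059, 'rx': -0.0, 'ry': 0.0, 'rz': 0.0001} f 0  step mm 6 deg 0
```

View pics/w8.png

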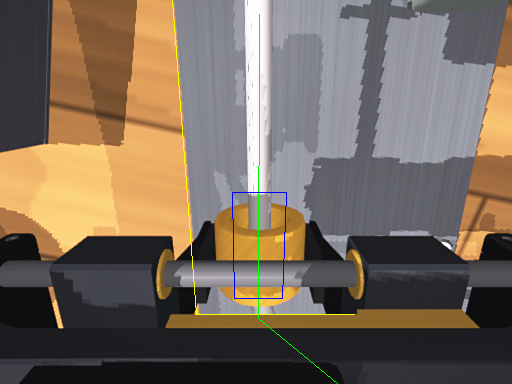

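Both corners are passed. I'll move on to about x=−20, set the sleeve down and release it, ready to regrip leaning back.

{"op": "drive_tool", "data": {"plan": [{"rx":0,"ry":0,"rz":0,"x":0.01,"y":0,"z":0,"fingers":0.3},{"rx":0,"ry":0,"rz":0,"x":0.024,"y":0,"z":0.003,"fingers":0.3},{"rx":0,"ry":0,"rz":0,"x":0.024,"y":0,"z":0.006,"fingers":0.3},{"rx":0,"ry":0,"rz":0,"x":0.024,"y":0,"z":0.006,"fingers":0.3},{"rx":0,"ry":0,"rz":0,"x":0.024,"y":0,"z":0.006,"fingers":1},{"rx":0,"ry":0,"rz":0,"x":0.024,"y":0,"z":0.006,"fingers":1},{"rx":0,"ry":0,"rz":0,"x":0.024,"y":0,"z":0.006,"fingers":1},{"rx":0,"ry":0,"rz":0,"x":0.024,"y":0,"z":0.006,"fingers":1}]}}

```text
time: 16.27
ee_pos: [0.5491, 0.0651, 0.1628]
eef_rot: [0.995, 0.104, -0.0, 0.0]
ft_force: [0.6, -0.3, -0.1]
width: 0.0815
```

```bash
python3 - <<'E'
from path import *
s=monitor.read_state(); print(s['time'],s['ee_pos'],s['width'],s['ft_force'],s['joint_positions'])
setcmd(s['ee_pos'],R.from_quat(s['eef_rot'])); p,o=getcmd()
g=RJ.inv().apply(p+o.apply([0,0,G])-O)*1000; print('grasp jig',g)
sx=g[0]
a=np.array([sx,0,122.]);b=np.array([sx-14,0,123.])
rows([(J(*(a+(b-a)*t)),ori(0,40*t),1) for t in (.1,.3,.5,.7,.9,1)],getcmd())
E
```

```text
16.275 [0.5491 0.0651 0.1628] 0.08150466934053961 [ 0.5724 -0.2933 -0.1105] [ 0.429   0.3847 -0.7492  1.7727  0.2911  1.0987 -1.7803]
grasp jig [-23.2023  -0.1067 111.8178]
{'x': -0.005, 'y': -0.0001, 'z': -0.0102, 'rx': 0.0, 'ry': 0.0112, 'rz': 0.0} f 1  step mm 11 deg 4
{'x': -0.0148, 'y': -0.0001, 'z': -0.0094, 'rx': 0.0, 'ry': 0.0334, 'rz': 0.0} f 1  step mm 10 deg 8
{'x': -0.0245, 'y': -0.0001, 'z': -0.0076, 'rx': 0.0, 'ry': 0.0556, 'rz': 0.0} f 1  step mm 10 deg 8
{'x': -0.0338, 'y': -0.0001, 'z': -0.0049, 'rx': -0.0, 'ry': 0.0778, 'rz': 0.0} f 1  step mm 10 deg 8
{'x': -0.0426, 'y': -0.0001, 'z': -0.0013, 'rx': -0.0, 'ry': 0.1001, 'rz': 0.0} f 1  step mm 10 deg 8
{'x': -0.0468, 'y': -0.0001, 'z': 0.0008, 'rx': -0.0, 'ry': 0.1112, 'rz': 0.0} f 1  step mm 5 deg 4
```

{"op": "drive_tool", "data": {"plan": [{"rx":0,"ry":0.011,"rz":0,"x":-0.005,"y":0,"z":-0.01,"fingers":1},{"rx":0,"ry":0.033,"rz":0,"x":-0.0148,"y":0,"z":-0.0094,"fingers":1},{"rx":0,"ry":0.056,"rz":0,"x":-0.0245,"y":0,"z":-0.0076,"fingers":1},{"rx":0,"ry":0.078,"rz":0,"x":-0.0338,"y":0,"z":-0.005,"fingers":1},{"rx":0,"ry":0.1,"rz":0,"x":-0.0426,"y":0,"z":-0.0013,"fingers":1},{"rx":0,"ry":0.111,"rz":0,"x":-0.0468,"y":0,"z":0.0008,"fingers":1},{"rx":0,"ry":0.111,"rz":0,"x":-0.0468,"y":0,"z":0.0008,"fingers":1},{"rx":0,"ry":0.111,"rz":0,"x":-0.0468,"y":0,"z":0.0008,"fingers":1}]}}

```text
time: 17.27
ee_pos: [0.5042, 0.0561, 0.1628]
eef_rot: [0.935, 0.098, 0.34, -0.036]
ft_force: [0.3, -0.0, 0.1]
width: 0.0871
```

```bash
python3 - <<'E'
from path import *
from ov import overlay
s=monitor.read_state(); print(s['time'],s['ee_pos'],s['width'],s['ft_force'],s['joint_positions'])
setcmd(s['ee_pos'],R.from_quat(s['eef_rot'])); p,o=getcmd()
print('grasp jig',RJ.inv().apply(p+o.apply([0,0,G])-O)*1000, (ori(0).inv()*o).as_rotvec(degrees=True))
overlay('wrist','w9.png')
c=viewer.camera('scene'); im=c['color'][100:300,130:400,::-1]; cv2.imwrite('pics/s9.png',cv2.resize(im,None,fx=2.9,fy=2.9,interpolation=cv2.INTER_CUBIC))
E
```

```text
17.275 [0.5042 0.0561 0.1628] 0.08711957427938936 [ 0.3032 -0.032   0.0664] [ 0.5962 -0.0713 -0.7571  2.3558 -0.4652  0.1561 -1.1034]
grasp jig [-36.2983   0.4658 123.6855] [ 0.0318 39.9325 -0.0882]
```

View pics/w9.png

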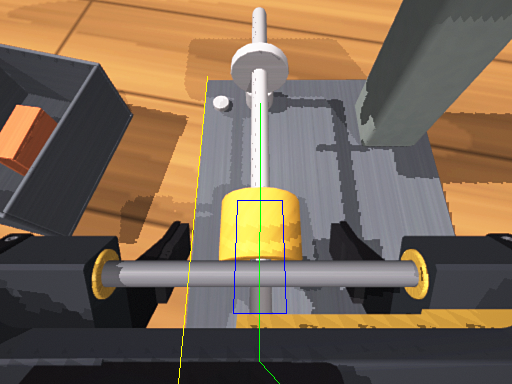

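View pics/s9.png

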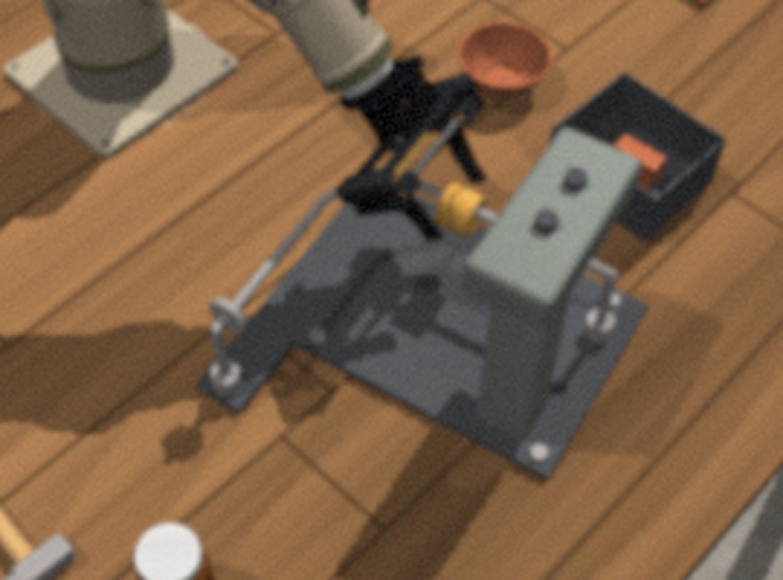

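```bash
cat > slv.py <<'E'
from plan import *
def sleeve(n,c):
    C=c['color'].astype(int); m=(C[:,:,0]-C[:,:,2]>90)&(C[:,:,1]>100)&(c['depth']>0)
    vv,uu=np.nonzero(m); P=px2w(c,np.c_[uu,vv],c['depth'][m].astype(float)); q=RJ.inv().apply(P-O)*1000
    k=(q[:,2]>90)&(abs(q[:,1])<40)&(q[:,2]<145)&(q[:,0]>-80)&(q[:,0]<120); print(n,k.sum(),np.percentile(q[k],[1,50,99],axis=0).round(1).tolist() if k.any() else 0)
E
python3 - <<'E'
from slv import *
for n in ['wrist','scene','top']: sleeve(n,viewer.camera(n))
E
```

```text
wrist 5424 [[-40.6, -22.7, 116.1], [-22.8, 0.4, 132.0], [-1.8, 23.6, 135.4]]
scene 108 [[-36.9, -19.3, 123.4], [-15.6, -3.6, 133.5], [1.8, 18.9, 138.6]]
top 188 [[-38.3, -21.2, 118.7], [-19.2, 0.6, 131.3], [-0.9, 24.5, 139.7]]
```

The sleeve centre is at x≈−21, with the fingers straddling its rear part. I'll close on it.

{"op": "drive_tool", "data": {"plan": [{"rx":0,"ry":0,"rz":0,"x":0,"y":0,"z":0,"fingers":0.3},{"rx":0,"ry":0,"rz":0,"x":0,"y":0,"z":0,"fingers":0.3},{"rx":0,"ry":0,"rz":0,"x":0,"y":0,"z":0,"fingers":0.3},{"rx":0,"ry":0,"rz":0,"x":0,"y":0,"z":0,"fingers":0.3},{"rx":0,"ry":0,"rz":0,"x":0,"y":0,"z":0,"fingers":0.3},{"rx":0,"ry":0,"rz":0,"x":0.003,"y":0,"z":-0.004,"fingers":0.3},{"rx":0,"ry":0,"rz":0,"x":0.003,"y":0,"z":-0.004,"fingers":0.3}], "squeeze": 25}}

```text
time: 18.4
ee_pos: [0.503, 0.0554, 0.1672]
eef_rot: [0.935, 0.098, 0.34, -0.035]
ft_force: [-0.2, -0.2, -3.7]
width: 0.0499
```

```bash
python3 - <<'E'
from slv import *
s=monitor.read_state(); print(s['time'],s['ee_pos'],s['width'],s['ft_force'],s['torque'])
setcmd(s['ee_pos'],R.from_quat(s['eef_rot'])); p,o=getcmd()
g=RJ.inv().apply(p+o.apply([0,0,G])-O)*1000
print('grasp jig',g, (ori(0).inv()*o).as_rotvec(degrees=True))
sleeve('wrist',viewer.camera('wrist'))
rows([(J(g[0]+d,0.2,g[2]),ori(0,40),0) for d in (10,30,50,70,85,92)],getcmd())
E
```

```text
18.4 [0.503  0.0554 0.1672] 0.049884864277113805 [-0.2219 -0.1649 -3.7191] [-0.2747  1.291   0.0027]
grasp jig [-37.6099  -0.0963 128.0528] [-0.0003 39.9297 -0.0169]
wrist 5559 [[-41.0, -23.3, 106.6], [-23.7, -0.0, 136.5], [-2.0, 23.1, 140.2]]
{'x': 0.0076, 'y': -0.0003, 'z': 0.0064, 'rx': -0.0, 'ry': 0.0002, 'rz': 0.0} f 0  step mm 10 deg 0
{'x': 0.0229, 'y': -0.0003, 'z': 0.0193, 'rx': -0.0, 'ry': 0.0002, 'rz': 0.0} f 0  step mm 20 deg 0
{'x': 0.0383, 'y': -0.0003, 'z': 0.0321, 'rx': -0.0, 'ry': 0.0002, 'rz': 0.0} f 0  step mm 20 deg 0
{'x': 0.0536, 'y': -0.0003, 'z': 0.0449, 'rx': -0.0, 'ry': 0.0002, 'rz': 0.0} f 0  step mm 20 deg 0
{'x': 0.0651, 'y': -0.0003, 'z': 0.0546, 'rx': -0.0, 'ry': 0.0002, 'rz': 0.0} f 0  step mm 15 deg 0
{'x': 0.0705, 'y': -0.0003, 'z': 0.0591, 'rx': -0.0, 'ry': 0.0002, 'rz': 0.0} f 0  step mm 7 deg 0
```

{"op": "drive_tool", "data": {"plan": [{"rx":0,"ry":0,"rz":0,"x":0.0076,"y":0,"z":0.0064,"fingers":0.3},{"rx":0,"ry":0,"rz":0,"x":0.0192,"y":0,"z":0.016,"fingers":0.3},{"rx":0,"ry":0,"rz":0,"x":0.0306,"y":0,"z":0.0257,"fingers":0.3},{"rx":0,"ry":0,"rz":0,"x":0.042,"y":0,"z":0.0353,"fingers":0.3},{"rx":0,"ry":0,"rz":0,"x":0.0536,"y":0,"z":0.0449,"fingers":0.3},{"rx":0,"ry":0,"rz":0,"x":0.0613,"y":0,"z":0.0514,"fingers":0.3},{"rx":0,"ry":0,"rz":0,"x":0.0667,"y":0,"z":0.056,"fingers":0.3},{"rx":0,"ry":0,"rz":0,"x":0.069,"y":0,"z":0.0578,"fingers":0.3},{"rx":0,"ry":0,"rz":0,"x":0.069,"y":0,"z":0.0578,"fingers":0.3}]}}

```text
time: 19.58
ee_pos: [0.5912, 0.074, 0.1671]
eef_rot: [0.935, 0.098, 0.34, -0.036]
ft_force: [0.4, 0.6, -3.6]
width: 0.0497
```

```bash
python3 - <<'E'
from slv import *
s=monitor.read_state(); print(s['time'],s['ee_pos'],s['width'],s['ft_force'],s['torque'],s['joint_positions'])
setcmd(s['ee_pos'],R.from_quat(s['eef_rot'])); p,o=getcmd()
g=RJ.inv().apply(p+o.apply([0,0,G])-O)*1000
print('grasp jig',g, (ori(0).inv()*o).as_rotvec(degrees=True))
c=snap('wrist','w10.png'); sleeve('wrist',c)
c=viewer.camera('scene'); im=c['color'][100:300,130:400,::-1]; cv2.imwrite('pics/s10.png',cv2.resize(im,None,fx=2.9,fy=2.9,interpolation=cv2.INTER_CUBIC))
E
```

```text
19.575 [0.5912 0.074  0.1671] 0.04971808070078468 [ 0.4045  0.6351 -3.6324] [-0.2875  1.3591 -0.0079] [ 0.4662  0.1516 -0.6876  2.1582  0.4425  0.1835 -1.9506]
grasp jig [ 52.5423  -0.0552 127.965 ] [ 0.0059 39.9441 -0.0125]
wrist 5576 [[49.2, -23.5, 107.9], [66.4, 0.0, 136.4], [88.1, 23.2, 140.2]]
```

View pics/w10.png

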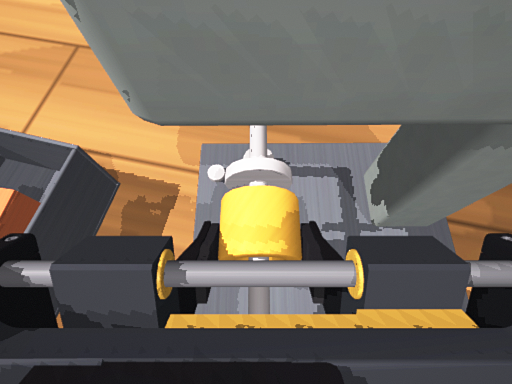

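View pics/s10.png

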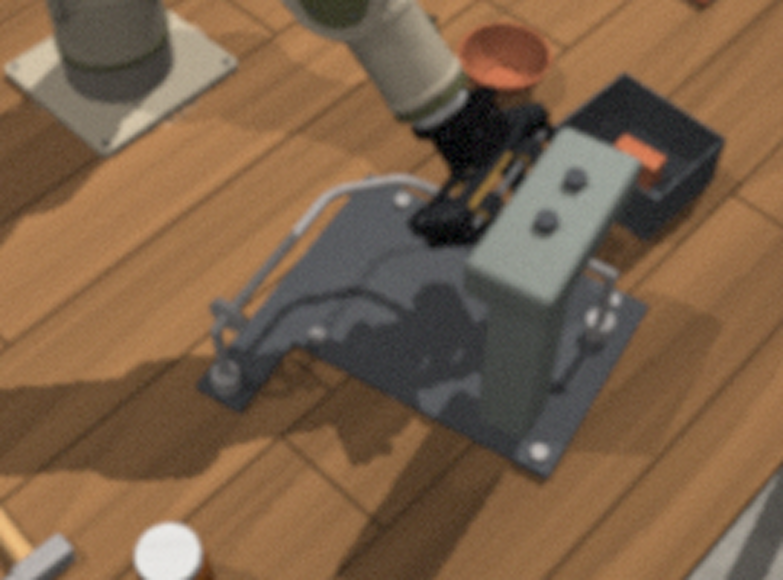

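The sleeve front is at x≈88, with the flange at (258,170) just ahead and the head clear. I'll lower the sleeve to its hanging height and advance slowly until it meets the flange.

{"op": "drive_tool", "data": {"plan": [{"rx":0,"ry":0,"rz":0,"x":-0.003,"y":0,"z":0.005,"fingers":0.3},{"rx":0,"ry":0,"rz":0,"x":0,"y":0,"z":0.0075,"fingers":0.3},{"rx":0,"ry":0,"rz":0,"x":0.002,"y":0,"z":0.0092,"fingers":0.3},{"rx":0,"ry":0,"rz":0,"x":0.004,"y":0,"z":0.0109,"fingers":0.3},{"rx":0,"ry":0,"rz":0,"x":0.004,"y":0,"z":0.0109,"fingers":0.3}]}}

```text
time: 20.3
ee_pos: [0.6008, 0.0759, 0.1617]
eef_rot: [0.935, 0.098, 0.34, -0.035]
ft_force: [-17.9, -4.8, 14.4]
width: 0.0496
```

```bash
cat > st.py <<'E'
from slv import *
s=monitor.read_state(); p=s['ee_pos'];o=R.from_quat(s['eef_rot'])
g=RJ.inv().apply(p+o.apply([0,0,G])-O)*1000
print(s['time'],'grasp jig',g,'F jig',RJ.inv().apply(s['ft_force']),s['torque'],s['width'])
sleeve('wrist',snap('wrist','wl.png'))
E
python3 st.py
```

```text
20.3 grasp jig [ 62.3067  -0.2689 122.5612] F jig [-18.5381  -0.965   14.4413] [-0.3209  1.9434  0.0905] 0.049579443683899285
wrist 5592 [[57.7, -23.7, 116.1], [75.6, -0.2, 131.9], [96.7, 23.1, 135.5]]
```

View pics/wl.png

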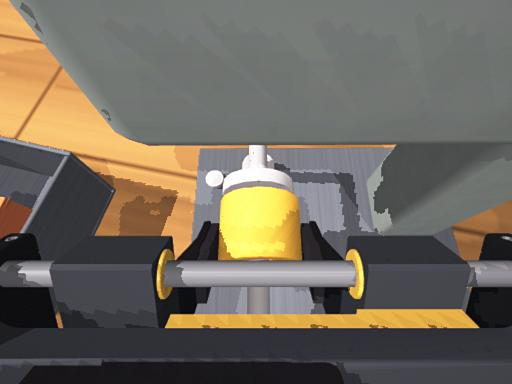

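The sleeve is against the flange, with 18 N of reaction force. I'll push slightly more for a flush seat, then release.

{"op": "drive_tool", "data": {"plan": [{"rx":0,"ry":0,"rz":0,"x":0.002,"y":0,"z":0,"fingers":0.3},{"rx":0,"ry":0,"rz":0,"x":0.002,"y":0,"z":0,"fingers":0.3},{"rx":0,"ry":0,"rz":0,"x":0.002,"y":0,"z":0,"fingers":0.3}]}}

```text
time: 20.72
ee_pos: [0.6011, 0.076, 0.1618]
eef_rot: [0.935, 0.098, 0.338, -0.035]
ft_force: [-25.2, -3.6, 16.5]
width: 0.05
```

```bash
python3 st.py
```

```text
20.725 grasp jig [ 62.4733  -0.2847 122.5772] F jig [-25.351    1.6875  16.4571] [-0.4072  3.0307  0.2937] 0.050042691798055955
wrist 5566 [[57.7, -23.7, 115.9], [75.6, -0.2, 131.8], [96.7, 23.1, 135.4]]
```

{"op": "drive_tool", "data": {"plan": [{"rx":0,"ry":0,"rz":0,"x":-0.001,"y":0,"z":0,"fingers":0.3},{"rx":0,"ry":0,"rz":0,"x":-0.001,"y":0,"z":0,"fingers":0.9},{"rx":0,"ry":0,"rz":0,"x":-0.001,"y":0,"z":0,"fingers":0.95},{"rx":0,"ry":0,"rz":0,"x":-0.001,"y":0,"z":0,"fingers":0.95},{"rx":0,"ry":0,"rz":0,"x":-0.001,"y":0,"z":0,"fingers":0.95}]}}

```text
time: 21.4
ee_pos: [0.6021, 0.0763, 0.1622]
eef_rot: [0.935, 0.098, 0.34, -0.036]
ft_force: [-1.0, -0.6, 0.1]
width: 0.0793
```

```bash
python3 st.py
```

```text
21.4 grasp jig [ 63.7092  -0.1057 123.0689] F jig [-1.0701 -0.3975  0.0948] [-0.1834  0.7105 -0.054 ] 0.07932235358419348
wrist 5377 [[58.4, -22.6, 116.6], [76.3, 0.6, 132.1], [96.8, 24.0, 135.4]]
```

View pics/wl.png

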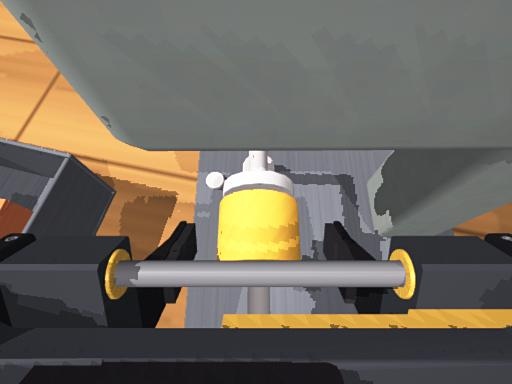

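{"op": "drive_tool", "data": {"plan": [{"rx":0,"ry":0,"rz":0,"x":0,"y":0,"z":-0.01,"fingers":1},{"rx":0,"ry":0,"rz":0,"x":0,"y":0,"z":-0.03,"fingers":1},{"rx":0,"ry":0,"rz":0,"x":0,"y":0,"z":-0.055,"fingers":1},{"rx":0,"ry":0,"rz":0,"x":0,"y":0,"z":-0.075,"fingers":1},{"rx":0,"ry":0,"rz":0,"x":0,"y":0,"z":-0.08,"fingers":1},{"rx":0,"ry":0,"rz":0,"x":0,"y":0,"z":-0.08,"fingers":1}]}}

```text
time: 22.2
ee_pos: [0.5518, 0.0653, 0.2238]
eef_rot: [0.935, 0.098, 0.34, -0.035]
ft_force: [0.7, -0.3, -0.1]
width: 0.087
```

```bash
python3 st.py; python3 - <<'E'
from plan import *
c=viewer.camera('wrist'); im=cv2.resize(c['color'][:,:,::-1],None,fx=1.5,fy=1.5)
for x in (60,100,108):
    a=np.linspace(0,2*np.pi,60); q=w2px(c,[J(x,25*np.cos(t) if x==60 else 22*np.cos(t),120+(22 if x!=60 else 25)*np.sin(t)-(10 if x==60 else 0)) for t in a])*1.5
    cv2.polylines(im,[q.astype(int).reshape(-1,1,2)],True,(0,0,255),1)
cv2.imwrite('pics/w12.png',im); print(monitor.read_state()['joint_positions'])
E
```

```text
22.2 grasp jig [ 12.2249  -0.5533 184.7583] F jig [ 0.5793 -0.4533 -0.0713] [-0.1183  0.7139  0.0235] 0.0870203448327175
wrist 2913 [[57.3, -22.4, 95.2], [72.2, 0.5, 130.6], [96.5, 24.1, 135.3]]
[ 0.8233 -0.0696 -0.9685  2.1887 -0.2868  0.3054 -1.2838]
```

View pics/w12.png

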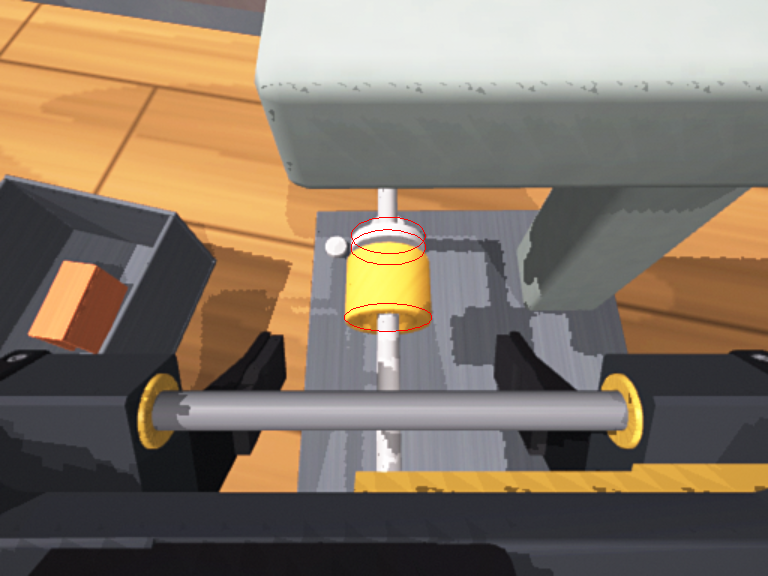

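```bash
python3 - <<'E'
from plan import *
c=viewer.camera('wrist'); m=c['depth']>0; vv,uu=np.nonzero(m)
P=px2w(c,np.c_[uu,vv],c['depth'][m].astype(float)); q=RJ.inv().apply(P-O)*1000; C=c['color'][m].astype(int)
k=(abs(q[:,1])<4)&(q[:,0]>50)&(q[:,0]<115)&(q[:,2]>122)&(q[:,2]<150)
for r_ in sorted(set(vv[k])):
    kk=k&(vv==r_); print(r_,q[kk].mean(0).round(1),C[kk].mean(0).round())
E
python3 - <<'E'
import cv2
a=cv2.imread('pics/wl.png')[135:230,200:320]; cv2.imwrite('pics/z.png',cv2.resize(a,None,fx=6,fy=6,interpolation=cv2.INTER_CUBIC))
E
```

```text
148 [105.5   0.7 140.9] [252. 249. 249.]
149 [104.1  -0.2 141.5] [254. 253. 253.]
150 [103.3  -0.2 141.3] [254. 252. 252.]
151 [102.4  -0.2 141.2] [253. 252. 252.]
152 [101.5  -0.2 141.2] [253. 252. 252.]
153 [100.6  -0.2 141.2] [253. 251. 251.]
154 [ 99.5  -0.2 141.4] [253. 251. 251.]
155 [ 98.6  -0.2 141.3] [254. 254. 254.]
156 [ 97.8  -0.2 141.1] [242. 236. 236.]
157 [ 97.7  -0.2 139.7] [157. 148. 151.]
158 [ 97.6  -0.2 138.1] [142. 135. 138.]
159 [ 97.6  -0.2 136.4] [138. 133. 139.]
160 [ 97.7  -0.2 134.6] [149. 136. 140.]
161 [ 97.4  -0.2 133.3] [248. 203. 123.]
162 [ 95.9  -0.2 134.4] [255. 253. 104.]
163 [ 95.   -0.2 134.2] [255. 251. 103.]
164 [ 94.1  -0.5 134.2] [255. 249. 104.]
165 [ 93.2  -0.2 134.2] [255. 249. 105.]
166 [ 92.2  -0.2 134.2] [255. 249. 105.]
167 [ 91.2  -0.2 134.5] [255. 249. 105.]
168 [ 90.1  -0.2 134.8] [255. 249. 106.]
169 [ 89.5  -0.2 134.2] [255. 249. 106.]
170 [ 88.6  -0.2 134.1] [255. 249. 107.]
171 [ 87.7  -0.2 134.1] [255. 249. 107.]
172 [ 86.7  -0.2 134.2] [255. 249. 106.]
173 [ 85.8  -0.2 134.2] [255. 250. 106.]
174 [ 84.7  -0.2 134.6] [255. 249.
[... 1110 characters left out ...]
2.]
202 [ 60.4  -0.2 134.4] [255. 247. 102.]
203 [ 59.6  -0.2 134.4] [255. 248. 103.]
204 [ 58.9  -0.2 133.9] [255. 254. 107.]
205 [ 58.1  -0.4 133.9] [255. 240.  87.]
206 [ 57.7  -0.2 132.7] [236. 169.  56.]
207 [ 57.7  -0.2 130.4] [190. 130.  42.]
208 [ 57.6  -0.2 128.1] [172. 129.  73.]
209 [ 57.7  -0.2 125.5] [170. 161. 164.]
210 [ 57.   -0.2 124.8] [218. 215. 218.]
211 [ 55.9  -0.3 125.8] [222. 217. 219.]
212 [ 55.2  -0.3 125.2] [221. 216. 217.]
213 [ 54.3  -0.2 125.3] [221. 216. 217.]
214 [ 53.6  -0.2 125. ] [216. 210. 211.]
215 [ 52.6  -0.3 125.3] [214. 208. 209.]
216 [ 51.7  -0.3 125.7] [215. 209. 210.]
217 [ 51.   -0.3 125.3] [221. 216. 217.]
218 [ 50.3  -0.5 124.9] [217. 212. 213.]
```

View pics/z.png

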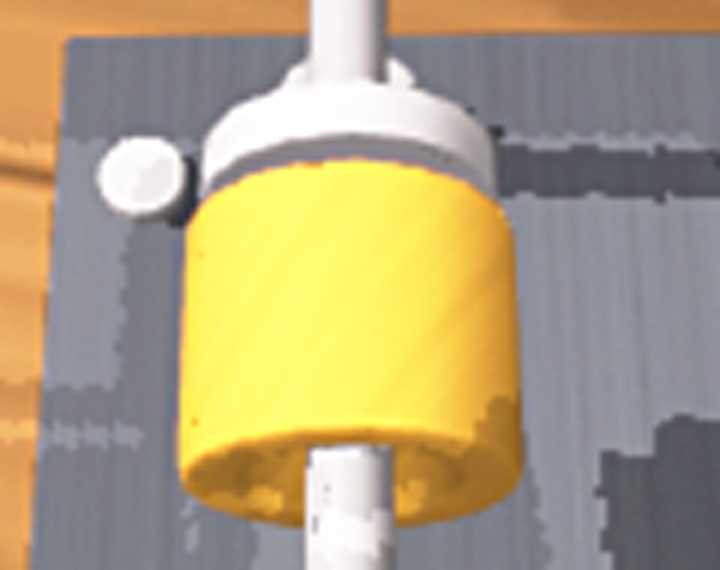

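By depth, the flange face is at 97.65 and the sleeve's rear face at 57.65. That's exactly one 40 mm sleeve length, so it's fully home. One last look before handing in.

```bash
python3 - <<'E'
from plan import *
c=snap('top','t13.png')
for l in ['bowl','hammer','jar','offcut']: print(l,[(np.round(d['centre'],3),round(d['confidence'],2)) for d in nets.find_in(l,'top')[:1]])
E
```

```text
bowl [(array([0.384, 0.35 , 0.022]), 0.87)]
hammer [(array([ 0.421, -0.507,  0.021]), 0.91)]
jar [(array([ 0.619, -0.407,  0.099]), 0.95)]
offcut [(array([0.613, 0.317, 0.048]), 0.5)]
```

View pics/t13.png

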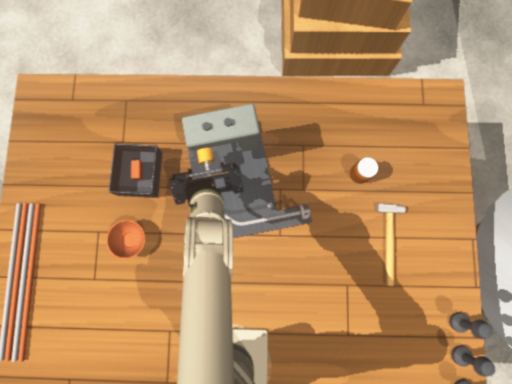

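The top view shows the offcut in the bin at (136,169) and the sleeve at the head at (205,155). The bowl, hammer and jar haven't moved, and the gripper is clear of everything.

```bash
python3 -c "
from bench import workorder; print(workorder.close_job())"
```

```text
the job is handed in; nothing more can be done
None
```

The job is done and handed in at about 22 s. The offcut went into the scrap bin first. The sleeve then went round both corners, with one regrip leaning back 40° before the press head. I pushed it against the stop flange, let go, and backed the gripper clear.

- **Sleeve home:** the wrist depth puts the flange face at x = 97.65 mm and the sleeve's rear face at 57.65 mm. The difference is exactly the 40 mm sleeve length. On absolute position, the flange read about 2 mm short of its nominal 100 mm, which is within the camera calibration.
- **Offcut:** it is in the bin, in both the wrist and top views.
- **Other objects:** the bowl, hammer and jar are within 2–4 mm of their first readings, which is within the networks' error.
- **Forces:** the highest readings were 20 N sideways while closing on the offcut, because I first gripped it about 4 mm off-centre and corrected before lifting, and about 30 N while seating the sleeve. I only read the force at the end of each move.

No check failed. One move call was refused for missing fields before anything moved.

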